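# Load the parts-wash tote and set the air valve

## Task

Get the wash station ready: tip the yellow tray on one corner over the blue tote so that only the steel balls (one or two) roll out into it, leaving the red, green and blue balls in the tray, and stand the tray back level on its square mat; lay every steel link from the long mat inside the tote, and move the dipstick from the wooden block into the green tube and push it down until its collar sits on the mouth. Only when all that is done, turn the valve's red lever to its green half-open mark (45 degrees), let go, and do not disturb the wrench, brush, bottle and can.

Things in the scene. Friction and masses are not known exactly. Their poses are not given: they have to be found in the camera images.
- tote: open blue wash tote, fixed to the bench, 200 (x) x 280 (y) x 55 mm high, walls and floor 5 mm; origin under its centre, z up
- traymat: square black rubber mat for the tray, 200 x 200 x 3 mm, fixed; origin at the centre of its underside
- tray_grip (a point): grip point of the loose yellow four-bay tray (160 x 160 mm, 0.2 to 0.33 kg empty), 50 mm above the middle of its underside, on a black square post 28 x 28 mm with face normals along the tray's diagonals; post top 62 mm above the underside. x, y along the tray's sides (dividers on both), z up. Floor and walls 4 mm thick, walls 28 mm high overall
- neck_mouth (a point): centre of the open top of the green upright level tube, 110 mm above the bench; the tube is fixed, 40 mm thick outside, bore 14 mm, on a grey flange 68 mm wide and 8 mm high. A friction seal inside stops the dipstick with its collar about 25 mm above the mouth; a push of some 6 to 10 N drives it on down, and it stays where it is pushed
- holder: brown wooden block, 50 x 50 x 110 mm, fixed, in which the dipstick stands upright at the start in a 14 mm bore; origin at the centre of its underside
- dipstick_grip (a point): middle of the dipstick's orange handle: a cylinder 24 mm thick, from 6 to 52 mm above the underside of the collar; this point is 30 mm above the underside of the collar; z points up along the stick. The steel rod below is 8 mm thick with a round end and reaches 95 mm below the collar's underside; 0.09 kg
- dipstick_collar (a point): centre of the underside of the dipstick's steel collar (26 mm across, 6 mm thick), which sits on the tube's mouth when fully home
- lever (a joint): angle of the ball valve's lever in rad: 0 is shut, 1.571 fully open, 0.785 (45 degrees, the green mark on the disc below) half open; grows counter-clockwise seen from above; stiff, needs about 3 to 4 N at the handle, stays where it is left
- lever_grip (a point): middle of the red sleeve on the lever, 70 mm long, 20 mm wide, 18 mm high, 85 mm from the turning axis and 119 mm above the bench; its -x axis points outwards along the lever
- valve_axis (a point): point on the lever's vertical turning axis, 119 mm above the bench; at lever angle 0 the lever points along this point's -x axis (towards the robot), at 1.571 along its -y axis. Pipe 70 mm high below, 30 mm thick, along y
- steel1_center (a point): centre of a steel check ball, 30 mm across, 0.11 kg, at first in the tray's +x +y bay; one or two are present. Each bay is open at the tray's outer corner (gap 76 mm wide) but for a lip 1.5 mm high: balls roll out when that corner is tipped down over about 30 degrees, 45 empties it surely, and the balls of the other bays stay
- steel2_center (a point): centre of a steel check ball, 30 mm across, 0.11 kg, at first in the tray's +x +y bay; one or two are present. Each bay is open at the tray's outer corner (gap 76 mm wide) but for a lip 1.5 mm high: balls roll out when that corner is tipped down over about 30 degrees, 45 empties it surely, and the balls of the other bays stay
- ballred_center (a point): centre of the red plastic ball, 30 mm across, 0.018 kg, in one of the tray's other three bays
- ballgreen_center (a point): centre of the green plastic ball, 30 mm across, 0.018 kg, in one of the tray's other three bays
- ballblue_center (a point): centre of the blue plastic ball, 30 mm across, 0.018 kg, in one of the tray's other three bays
- link1_center (a point): centre (11 mm above its underside) of a loose steel chain link, 0.2 to 0.33 kg, lying on a black rubber mat 150 x 340 x 3 mm: a bar 22 mm wide and 18 mm high between two round ends 34 mm across and 22 mm high, 104 mm long overall along its x; two to four are present
- link2_center (a point): centre (11 mm above its underside) of a loose steel chain link, 0.2 to 0.33 kg, lying on a black rubber mat 150 x 340 x 3 mm: a bar 22 mm wide and 18 mm high between two round ends 34 mm across and 22 mm high, 104 mm long overall along its x; two to four are present
- link3_center (a point): centre (11 mm above its underside) of a loose steel chain link, 0.2 to 0.33 kg, lying on a black rubber mat 150 x 340 x 3 mm: a bar 22 mm wide and 18 mm high between two round ends 34 mm across and 22 mm high, 104 mm long overall along its x; two to four are present
- link4_center (a point): centre (11 mm above its underside) of a loose steel chain link, 0.2 to 0.33 kg, lying on a black rubber mat 150 x 340 x 3 mm: a bar 22 mm wide and 18 mm high between two round ends 34 mm across and 22 mm high, 104 mm long overall along its x; two to four are present
- wrench: a steel wrench 180 mm long (origin at its middle), a bystander: leave it alone
- brush: a brush 170 mm long (origin at its middle), a bystander: leave it alone
- oilbottle: a grey oil bottle, 64 mm across, 160 mm high, a bystander: leave it alone
- greasecan: a steel and green can, 80 mm across, 90 mm high, a bystander: leave it alone

How it is judged:
By the outcome, as a careful person would: the job done as asked, in the order asked, and still so for the second after the job is handed in, with the robot touching nothing.
Of link1, link2, link3, link4 only 2 to 4 are there at a start; the rules pass over those that are not, and their reading is None.
Of steel1, steel2 only 1 to 2 are there at a start; the rules pass over those that are not, and their reading is None.
At some moment in a run one of link1, link2, link3, link4 may be knocked a few centimetres aside while the robot is not near it.
It also fails if it takes over 210 s, if anything falls off the work surface, if the arm or the gripper's body presses on something with over 40 N, if the wrist force passes 120 N, or if a joint passes its speed limit or range.

## Robot

A 7-joint arm with a two-finger parallel gripper is mounted at the origin on the work surface. World frame = base frame: x ahead of the robot, y to its left, z up, the work surface at z = 0. Lengths are in m, angles in rad, forces in N, time in s.
With the tool pointing down it reaches from about 0.425 to 0.875 m from the base axis. Payload 4.7 kg.
Tool frame: the origin (TCP) lies on the centre line of the jaws, within the pads' length; the fingertips stand 14 mm ahead of it and the grasp point (between the pads) lies 5 mm behind it; z points along the fingers, y is the line along which they close (so a half turn about z gives the same grasp; the last joint's range is limited). The gripper opens to 87 mm and grips with 3 to 60 N. Pads are 19 mm wide; open, the fingers measure 117 mm over their backs; the gripper's body (75 mm by 190 mm) begins 51 mm behind the grasp point.
Start: joints at [-1.273, 0.321, -0.07, 1.45, 0.023, 1.371, -0.057], TCP at [0.182, 0.624, 0.237] pointing down, gripper open.
Joint ranges: [-2.86, 2.86], [-0.3, 2.09], [-1.38, 1.24], [0.06, 2.45], [-1.56, 4.7], [0.09, 2.05], [-2.69, 2.69]. Speed limits (rad/s): [2.57, 2.57, 3.14, 3.14, 3.14, 3.14, 3.14].

## Interface

Orientations are given as a rotation vector (axis times angle).
In Python, from bench import * gives the robot as it stands.
- The arm moves only by the shell command python3 -m jog 'ROWS' [FORCE]. ROWS is JSON, a list of rows, each an object of numbers: "claw": the finger opening in mm, from 0 to 87; "dx", "dy", "dz": the shift along the tool's x, y, z in mm; "spin": the turn about the tool's z in degrees. In form: [{"claw": .., "dx": .., "dy": .., "dz": .., "spin": ..}, ...]. A call has 1 to 20 rows; each row is the pose to reach, as a shift and turn from the pose commanded when the call began, along the tool's axes at that moment; what a row does not reach only later rows make up. A row lasts 1/12 s, in which the tool goes at most 41.7 mm and 7.16 degrees, less where a joint would pass 70% of its speed; a pose out of reach is approached as far as the arm can. A call with a gripper value outside its range is refused whole. The fingers move at their own pace and stop on an object; FORCE is the grip in N (left out, the last holds). Time passes only in rows, so rows that repeat a pose let the fingers close. It gives the time, the measured TCP pose, the force, the opening and the grip force at its end, in the units of the state.
- get_state(): the state, without advancing time (a new reading comes with each control period).
- get_image(name): name is "side" or "top"; returns a dict with "frame" (400x640x3 uint8, red, green, blue), "depth" (400x640 float32, m along the optical axis (not along the pixel's ray), 0 where there is no reading), "K" (3x3 intrinsics, pixels), "T" (4x4, takes a point from camera to world coordinates). Camera axes: x right, y down, z forward; pixel columns grow to the right and rows downward; lengths in m; the calibration is good to about 2 mm. A picture is of the moment at which its call begins.
- close_job(): hands the job in; it is judged then, once.
The state is a dict: "time": time; "joint_positions": joint angles; "qd": joint speeds; "joint_torque": joint torques, N m; "position": TCP position; "tool_rot": TCP orientation; "ft_force": force on the tool from outside, world axes, zero at the start; "torque": the same for the moment, N m; "grip_width": opening from 0.0 (shut) to 1.0 (fully open); "grip_force": force on a finger pad.
Only numpy, scipy, OpenCV 4.12 (cv2) and the standard library are available. Lean on these libraries where they do the work, as an engineer would, in place of code of your own. Each camera call takes 0.05 s, during which the arm holds its last target. There are 200 camera calls.

## Working session

There is one attempt and no reset: what is moved stays moved. The work goes in short steps, Python scripts to look and compute and a shell command to move; the robot and the scene stay as the last step left them, time stands still between calls to the robot, and variables do not carry over. Pictures are saved under pics/ and viewed, at most 14 in all, crops included, and the job is handed in when it is done.

```bash
ls; mkdir -p pics
python3 - <<'E'
from bench import *
import cv2,numpy as np
s=get_state();print(s['time'],s['position'],s['tool_rot'])
for n in('top','side'):
    d=get_image(n);np.savez('pics/'+n+'0.npz',**d)
    cv2.imwrite('pics/'+n+'0.png',d['frame'][:,:,::-1]);print(n,d['K'].tolist(),d['T'].round(3).tolist())
E
```

```text
pics
0.0 [0.18189365 0.62347839 0.23545827] [-4.44232553e-01 -3.10983537e+00  2.99998728e-03]
top [[457.9114192951175, 0.0, 316.623125774181], [0.0, 457.9114192951175, 195.9105132700283], [0.0, 0.0, 1.0]] [[-0.019, -0.997, 0.079, 0.494], [-1.0, 0.019, -0.001, 0.009], [-0.0, -0.079, -0.997, 1.438], [0.0, 0.0, 0.0, 1.0]]
side [[428.3862582775194, 0.0, 323.9470368590945], [0.0, 428.3862582775194, 191.93177031856698], [0.0, 0.0, 1.0]] [[-0.908, -0.253, 0.335, 0.175], [-0.42, 0.549, -0.723, 0.82], [-0.001, -0.796, -0.605, 0.806], [0.0, 0.0, 0.0, 1.0]]
```

View pics/top0.png

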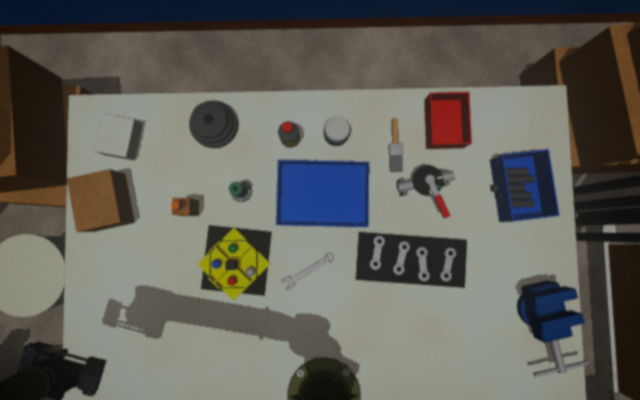

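View pics/side0.png

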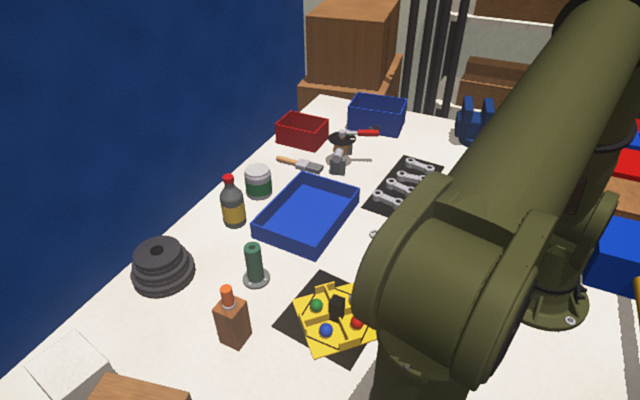

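```bash
cat > h.py <<'E'
import cv2,numpy as np
def load(n): return dict(np.load(f'pics/{n}.npz'))
def snap(cam,n):
    from bench import get_image
    d=get_image(cam);np.savez(f'pics/{n}.npz',**d);return d
def ray(d,uv,z):
    uv=np.atleast_2d(np.asarray(uv,float));p=np.c_[(uv-[d['K'][0,2],d['K'][1,2]])/d['K'][0,0],np.ones(len(uv))]
    v=p@d['T'][:3,:3].T;o=d['T'][:3,3];return (o+v*((z-o[2])/v[:,2])[:,None])
def proj(d,P):
    q=(np.atleast_2d(P)-d['T'][:3,3])@d['T'][:3,:3];return q[:,:2]/q[:,2:]*d['K'][0,0]+[d['K'][0,2],d['K'][1,2]]
def cloud(d):
    H,W=d['depth'].shape;u,v=np.meshgrid(np.arange(W),np.arange(H))
    p=np.stack([(u-d['K'][0,2])/d['K'][0,0],(v-d['K'][1,2])/d['K'][0,0],np.ones((H,W))],-1)*d['depth'][...,None]
    return p@d['T'][:3,:3].T+d['T'][:3,3]
def hsv(d): return cv2.cvtColor(d['frame'],cv2.COLOR_RGB2HSV)
def blobs(m,amin=15):
    n,l,s,c=cv2.connectedComponentsWithStats(m.astype(np.uint8));return [(l==i) for i in range(1,n) if s[i,4]>=amin]
def uvs(m): v,u=np.nonzero(m);return np.c_[u,v].astype(float)
def rect(d,m,z):
    P=ray(d,uvs(m),z)[:,:2];r=cv2.minAreaRect((P*1000).astype(np.float32));return np.round(r[0],1),np.round(r[1],1),round(r[2],1)
E
python3 - <<'E'
from h import *
d=load('top0');h=hsv(d);H,S,V=[h[...,i].astype(int) for i in range(3)];C=cloud(d)
def crop(x0,x1,y0,y1,w,hh): return cv2.resize(d['frame'][y0:y1,x0:x1,::-1],(w,hh),interpolation=cv2.INTER_CUBIC)
a=crop(160,280,160,310,480,600)
b=crop(350,470,155,295,320,373);c=crop(270,350,110,155,320,227)
cv2.imwrite('pics/mos.png',np.hstack([a,np.vstack([b,c])]))
def win(x0,x1,y0,y1):
    m=np.zeros(H.shape,bool);m[y0:y1,x0:x1]=1;return m
blue=(H>105)&(H<125)&(S>150)&win(270,375,150,232);print('tote',rect(d,blue,.055))
ye=(H>22)&(H<34)&(S>150)&win(190,280,215,310);print('tray',rect(d,ye,.03),rect(d,ye,.007))
post=(V<70)&win(222,245,252,276)&(C[...,2]>.05);print('post',post.sum(),rect(d,post,.065),ray(d,uvs(post).mean(0),.065))
mt=((V<60)|ye)&win(190,280,215,310);print('traymat',rect(d,max(blobs(mt),key=np.sum),.003))
dk=(V<60)&win(350,475,225,295);print('longmat',rect(d,max(blobs(dk),key=np.sum),.003))
br=(V>90)&win(362,462,238,284)
for m in blobs(br,60):
    e=cv2.erode(m.astype(np.uint8),None);print('link',m.sum(),rect(d,m,.024),np.median(C[m][:,2]))
gr=(H>70)&(H<95)&(S>60)&win(225,260,175,205);P=C[gr];t=gr&(C[...,2]>.1);print('tube',gr.sum(),t.sum(),ray(d,uvs(t).mean(0),.11) if t.any() else P[:,2].max(),rect(d,t,.11))
o=(H<15)&(S>170)&win(165,210,190,220);t=o&(C[...,2]>.15);print('stick',o.sum(),t.sum(),ray(d,uvs(t).mean(0),.162),rect(d,t,.162))
hb=(S>90)&(H<22)&win(165,210,190,220)&(C[...,2]>.1)&(C[...,2]<.12);print('holder',rect(d,hb,.11))
rd=((H<8)|(H>172))&(S>150)&win(400,460,160,225);print('lever',rd.sum(),rect(d,rd,.128),ray(d,uvs(rd).mean(0),.128),np.median(C[rd][:,2]))
dk=(V<75)&win(405,450,160,195);print('disc',dk.sum(),np.median(C[dk][:,2]),rect(d,dk,np.median(C[dk][:,2])))
for n,x,y,z in(('green',232,248,.022),('blue',217,264,.022),('red',232,281,.022),('steel',250,271,.022)):print(n,ray(d,[x,y],z))
E
```

```text
tote (array([612.9, -11.8]), array([270.9, 192.5]), 87.6)
tray (array([402.2, 267.7]), array([162.5, 166.5]), 44.3) (array([400.7, 271.9]), array([165.2, 169.2]), 44.3)
post 86 (array([403.8, 266.6]), array([26.8, 26.5]), 89.7) [[0.40446687 0.2668185  0.065     ]]
traymat (array([402.5, 268.9]), array([213.6, 216.3]), 83.0)
longmat (array([ 405. , -282.8]), array([333.6, 142.9]), 84.8)
link 232 (array([ 426.9, -173.4]), array([31.6, 97.7]), 80.1) 0.024201864694079145
link 236 (array([ 411.2, -248.2]), array([ 31.1, 101.5]), 73.9) 0.024074093947090036
link 231 (array([ 392.8, -313.3]), array([100.8,  28.6]), 2.8) 0.024036500512208958
link 229 (array([ 389.9, -391.1]), array([ 31.7, 100.5]), 77.3) 0.024257955680517806
link 97 (array([ 340.5, -193.8]), array([134.2,   9. ]), 88.9) -0.00027258722400658186
tube 66 62 [[0.62508368 0.23937042 0.11      ]] (array([625.8, 241.2]), array([31.2, 30.7]), 44.2)
stick 56 50 [[0.57875046 0.40102298 0.162     ]] (array([579., 401.]), array([19.7, 19.6]), 88.9)
holder (array([577.8, 401.2]), array([52.7, 46.5]), 88.9)
lever 128 (array([ 562.6, -350.6]), array([62.4, 16.5]), 22.3) [[ 0.56258448 -0.35062329  0.128     ]] 0.1277121337034096
disc 562 0.09923769927681458 (array([ 645.6, -320.2]), array([85.2, 94.2]), 25.3)
green [[0.45102588 0.26983052 0.022     ]]
blue [[0.40314892 0.31602595 0.022     ]]
red [[0.35074827 0.27029448 0.022     ]]
steel [[0.37995657 0.2150572  0.022     ]]
```

View pics/mos.png

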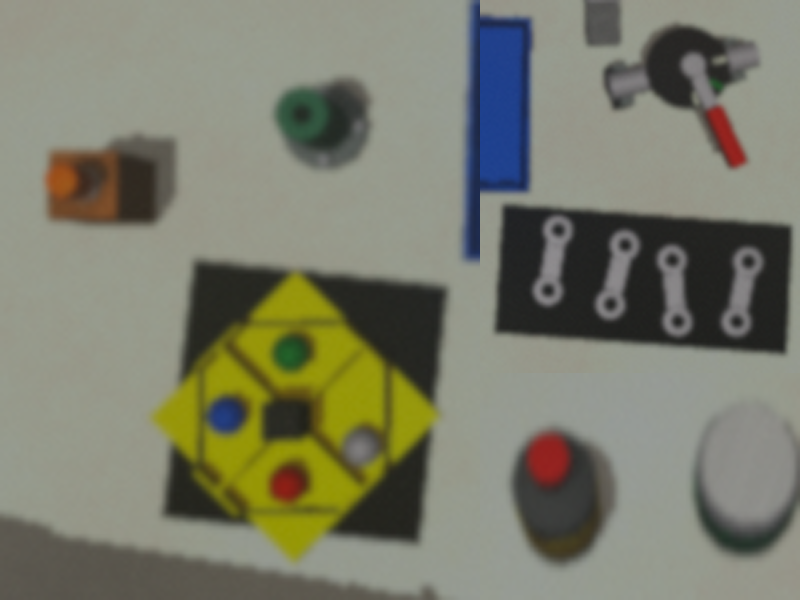

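```bash
cat >> h.py <<'E'
def go(*T):
    """deltas for targets (x,y,TCPz mm, tool-y yaw deg or None), all from the current pose"""
    from bench import get_state
    from scipy.spatial.transform import Rotation as Ro
    s=get_state();R=Ro.from_rotvec(s['tool_rot']).as_matrix();p=np.array(s['position'])*1000
    yaw=np.degrees(np.arctan2(R[1,1],R[0,1]));print('t %.2f'%s['time'],'p',p.round(1),'yaw',round(yaw,1),'tilt',round(np.degrees(np.arccos(-R[2,2])),2),'F',np.round(s['ft_force'],1),'w',round(s['grip_width']*87,1),'gf',np.round(s['grip_force'],1),'q7',round(s['joint_positions'][6],2))
    for x,y,z,a in T:
        d=R.T@(np.array([x,y,z])-p);sp=0 if a is None else (yaw-a+90)%180-90
        print((x,y,z,a),'-> dx %.1f dy %.1f dz %.1f spin %.1f'%(*d,sp))
E
python3 -c "
from h import *
go((404,267,160,-.5),(404,267,48,-.5))"
```

```text
t 0.10 p [181.9 623.5 235.6] yaw 73.7 tilt 0.1 F [0.5 0.6 0.5] w 86.6 gf 0.0 q7 -0.06
(404, 267, 160, -0.5) -> dx -313.0 dy -279.9 dz 76.1 spin 74.2
(404, 267, 48, -0.5) -> dx -313.0 dy -279.7 dz 188.1 spin 74.2
```

```bash
python3 -m jog '[{"claw":46,"dx":-313,"dy":-280,"dz":76,"spin":74.2},{"claw":46,"dx":-313,"dy":-280,"dz":76,"spin":74.2},{"claw":46,"dx":-313,"dy":-280,"dz":76,"spin":74.2},{"claw":46,"dx":-313,"dy":-280,"dz":76,"spin":74.2},{"claw":46,"dx":-313,"dy":-280,"dz":76,"spin":74.2},{"claw":46,"dx":-313,"dy":-280,"dz":76,"spin":74.2},{"claw":46,"dx":-313,"dy":-280,"dz":76,"spin":74.2},{"claw":46,"dx":-313,"dy":-280,"dz":76,"spin":74.2},{"claw":46,"dx":-313,"dy":-280,"dz":76,"spin":74.2},{"claw":46,"dx":-313,"dy":-280,"dz":76,"spin":74.2},{"claw":46,"dx":-313,"dy":-280,"dz":76,"spin":74.2},{"claw":46,"dx":-313,"dy":-280,"dz":76,"spin":74.2},{"claw":46,"dx":-313,"dy":-280,"dz":76,"spin":74.2},{"claw":46,"dx":-313,"dy":-280,"dz":76,"spin":74.2}]' 15; python3 -c "
from h import *
go((404,267,52,-.5))"
```

```text
time: 1.27
position: [0.4033, 0.2691, 0.1606]
tool_rot: [-2.226, -2.216, -0.0]
ft_force: [0.6, 0.5, 0.2]
grip_width: 0.531
grip_force: 0.0
t 1.27 p [403.3 269.1 160.6] yaw -0.3 tilt 0.04 F [0.6 0.5 0.2] w 46.2 gf 0.0 q7 -0.64
(404, 267, 52, -0.5) -> dx -2.2 dy 0.8 dz 108.6 spin 0.2
```

```bash
python3 -m jog '[{"claw":46,"dx":-2,"dy":0,"dz":40},{"claw":46,"dx":-2,"dy":0,"dz":75},{"claw":46,"dx":-2,"dy":0,"dz":95},{"claw":46,"dx":-2,"dy":0,"dz":108},{"claw":46,"dx":-2,"dy":0,"dz":108},{"claw":10,"dx":-2,"dy":0,"dz":108},{"claw":10,"dx":-2,"dy":0,"dz":108},{"claw":10,"dx":-2,"dy":0,"dz":108},{"claw":10,"dx":-2,"dy":0,"dz":108},{"claw":10,"dx":-2,"dy":0,"dz":108},{"claw":10,"dx":-2,"dy":0,"dz":108}]' 15; python3 -c "
from h import *
go((404,267,150,-.5))"
```

```text
t 1.27 p [403.3 269.1 160.6] yaw -0.3 tilt 0.04 F [0.6 0.5 0.2] w 46.2 gf 0.0 q7 -0.64
(404, 267, 150, -0.5) -> dx -2.1 dy 0.7 dz 10.6 spin 0.2$[0]: bad value
```

```bash
python3 -m jog '[{"claw":46,"dx":-2,"dy":0,"dz":40,"spin":0},{"claw":46,"dx":-2,"dy":0,"dz":75,"spin":0},{"claw":46,"dx":-2,"dy":0,"dz":95,"spin":0},{"claw":46,"dx":-2,"dy":0,"dz":108,"spin":0},{"claw":46,"dx":-2,"dy":0,"dz":108,"spin":0},{"claw":10,"dx":-2,"dy":0,"dz":108,"spin":0},{"claw":10,"dx":-2,"dy":0,"dz":108,"spin":0},{"claw":10,"dx":-2,"dy":0,"dz":108,"spin":0},{"claw":10,"dx":-2,"dy":0,"dz":108,"spin":0},{"claw":10,"dx":-2,"dy":0,"dz":108,"spin":0},{"claw":10,"dx":-2,"dy":0,"dz":108,"spin":0}]' 15; python3 -c "
from h import *
go((404,267,150,-.5))"
```

```text
time: 2.18
position: [0.4035, 0.2667, 0.0537]
tool_rot: [-2.228, -2.212, -0.001]
ft_force: [-5.4, 0.8, 6.2]
grip_width: 0.315
grip_force: 15.0
t 2.18 p [403.5 266.7  53.7] yaw -0.4 tilt 0.11 F [-5.4  0.8  6.2] w 27.4 gf 15.0 q7 -0.6
(404, 267, 150, -0.5) -> dx 0.5 dy 0.5 dz -96.3 spin 0.1
```

```bash
python3 -m jog '[{"claw":10,"dx":0,"dy":0,"dz":-8,"spin":0},{"claw":10,"dx":0,"dy":0,"dz":-22,"spin":0},{"claw":10,"dx":0,"dy":0,"dz":-40,"spin":0},{"claw":10,"dx":0,"dy":0,"dz":-58,"spin":0},{"claw":10,"dx":0,"dy":0,"dz":-76,"spin":0},{"claw":10,"dx":0,"dy":0,"dz":-94,"spin":0},{"claw":10,"dx":0,"dy":0,"dz":-105,"spin":0},{"claw":10,"dx":0,"dy":0,"dz":-110,"spin":0},{"claw":10,"dx":0,"dy":0,"dz":-110,"spin":0}]' 15
python3 - <<'E'
from h import *
go((610,-55,150,-45))
d=snap('side','s1');cv2.imwrite('pics/s1.png',cv2.resize(d['frame'][150:390,200:520,::-1],(800,600)))
E
```

```text
time: 2.93
position: [0.4048, 0.2657, 0.1635]
tool_rot: [2.23, 2.212, 0.004]
ft_force: [0.8, 0.4, -4.2]
grip_width: 0.321
grip_force: 15.0
t 2.93 p [404.8 265.7 163.5] yaw -0.5 tilt 0.13 F [ 0.8  0.4 -4.2] w 27.9 gf 15.0 q7 -0.64
(610, -55, 150, -45) -> dx -319.0 dy 207.8 dz 13.5 spin 44.5
```

View pics/s1.png

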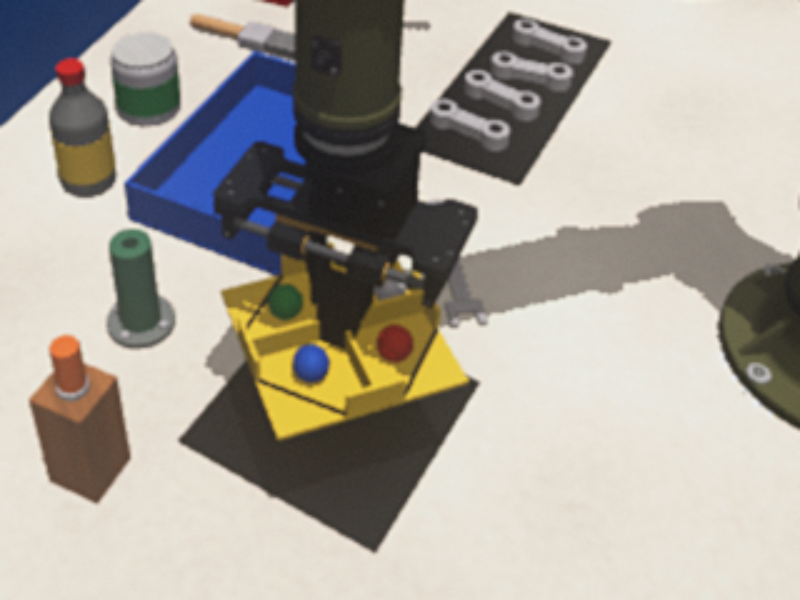

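```bash
python3 -m jog '[{"claw":10,"dx":-3,"dy":2,"dz":0,"spin":1},{"claw":10,"dx":-12,"dy":8,"dz":0,"spin":2},{"claw":10,"dx":-27,"dy":18,"dz":0,"spin":4},{"claw":10,"dx":-46,"dy":30,"dz":0,"spin":7},{"claw":10,"dx":-67,"dy":44,"dz":0,"spin":10},{"claw":10,"dx":-88,"dy":57,"dz":0,"spin":13},{"claw":10,"dx":-109,"dy":71,"dz":0,"spin":16},{"claw":10,"dx":-130,"dy":85,"dz":0,"spin":19},{"claw":10,"dx":-151,"dy":98,"dz":0,"spin":22},{"claw":10,"dx":-172,"dy":112,"dz":0,"spin":25},{"claw":10,"dx":-193,"dy":126,"dz":0,"spin":28},{"claw":10,"dx":-214,"dy":139,"dz":0,"spin":31},{"claw":10,"dx":-235,"dy":153,"dz":0,"spin":34},{"claw":10,"dx":-256,"dy":167,"dz":0,"spin":37},{"claw":10,"dx":-275,"dy":179,"dz":0,"spin":40},{"claw":10,"dx":-292,"dy":190,"dz":0,"spin":42},{"claw":10,"dx":-306,"dy":199,"dz":0,"spin":43},{"claw":10,"dx":-315,"dy":205,"dz":0,"spin":44},{"claw":10,"dx":-319,"dy":208,"dz":0,"spin":44.5},{"claw":10,"dx":-319,"dy":208,"dz":0,"spin":44.5}]' 15
python3 - <<'E'
from h import *
go((610,-55,98,-45),(600,-65,98,-45))
d=snap('side','s2');e=snap('top','t2')
cv2.imwrite('pics/s2.png',np.hstack([cv2.resize(d['frame'][90:290,240:440,::-1],(400,400)),cv2.resize(e['frame'][140:240,270:370,::-1],(400,400))]))
E
```

```text
time: 4.65
position: [0.6096, -0.0577, 0.1623]
tool_rot: [2.904, 1.197, -0.001]
ft_force: [-0.3, -0.1, -4.4]
grip_width: 0.321
grip_force: 15.0
t 4.65 p [609.6 -57.7 162.3] yaw -45.2 tilt 0.08 F [-0.3 -0.1 -4.4] w 28.0 gf 15.0 q7 -0.58
(610, -55, 98, -45) -> dx 2.3 dy -1.7 dz 64.3 spin -0.2
(600, -65, 98, -45) -> dx -11.8 dy -1.6 dz 64.4 spin -0.2
```

View pics/s2.png

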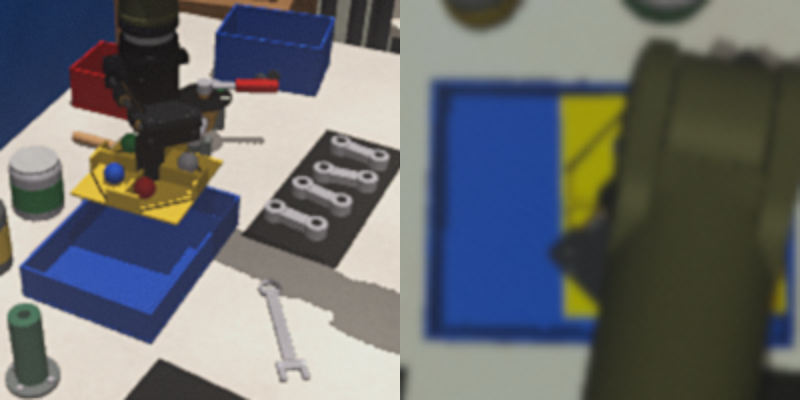

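```bash
python3 -m jog '[{"claw":10,"dx":4,"dy":-4,"dz":0,"spin":0},{"claw":10,"dx":8.5,"dy":-8,"dz":6,"spin":0},{"claw":10,"dx":8.5,"dy":-8,"dz":18,"spin":0},{"claw":10,"dx":8.5,"dy":-8,"dz":32,"spin":0},{"claw":10,"dx":8.5,"dy":-8,"dz":46,"spin":0},{"claw":10,"dx":8.5,"dy":-8,"dz":60,"spin":0},{"claw":10,"dx":8.5,"dy":-8,"dz":68,"spin":0},{"claw":10,"dx":5,"dy":-8,"dz":69,"spin":0},{"claw":10,"dx":0,"dy":-8,"dz":69,"spin":0},{"claw":10,"dx":-5,"dy":-8,"dz":69,"spin":0},{"claw":10,"dx":-9,"dy":-8,"dz":69,"spin":0},{"claw":10,"dx":-12,"dy":-8,"dz":69,"spin":0},{"claw":10,"dx":-14,"dy":-8,"dz":69,"spin":0},{"claw":10,"dx":-14,"dy":-8,"dz":69,"spin":0}]' 15
python3 - <<'E'
from h import *
go()
d=snap('side','s3')
cv2.imwrite('pics/s3.png',cv2.resize(d['frame'][130:260,230:390,::-1],(640,520)))
E
```

```text
time: 5.92
position: [0.5948, -0.0597, 0.0945]
tool_rot: [2.902, 1.201, 0.004]
ft_force: [1.0, -0.2, -4.4]
grip_width: 0.318
grip_force: 15.0
t 5.92 p [594.8 -59.7  94.5] yaw -45.0 tilt 0.17 F [ 1.  -0.2 -4.4] w 27.7 gf 15.0 q7 -0.54
```

View pics/s3.png

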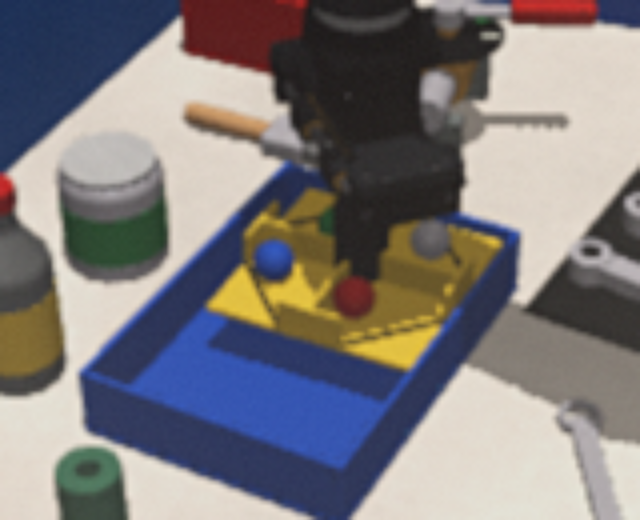

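```bash
python3 -m jog '[{"claw":10,"dx":-4,"dy":0,"dz":0,"spin":0},{"claw":10,"dx":-7,"dy":0,"dz":-2,"spin":0},{"claw":10,"dx":-9,"dy":0,"dz":-6,"spin":0},{"claw":10,"dx":-11,"dy":0,"dz":-9,"spin":0},{"claw":10,"dx":-13,"dy":0,"dz":-12,"spin":0},{"claw":10,"dx":-15,"dy":0,"dz":-15,"spin":0},{"claw":10,"dx":-17,"dy":0,"dz":-17,"spin":0},{"claw":10,"dx":-19,"dy":0,"dz":-19,"spin":0},{"claw":10,"dx":-22,"dy":0,"dz":-22,"spin":0},{"claw":10,"dx":-22,"dy":0,"dz":-22,"spin":0}]' 15
python3 - <<'E'
from h import *
go()
d=snap('side','s4')
cv2.imwrite('pics/s4.png',cv2.resize(d['frame'][130:260,230:390,::-1],(640,520)))
E
```

```text
time: 6.8
position: [0.5778, -0.0755, 0.1162]
tool_rot: [-2.902, -1.202, 0.001]
ft_force: [2.7, 0.3, -3.6]
grip_width: 0.323
grip_force: 15.0
t 6.80 p [577.8 -75.5 116.2] yaw -45.0 tilt 0.04 F [ 2.7  0.3 -3.6] w 28.1 gf 15.0 q7 -0.54
```

View pics/s4.png

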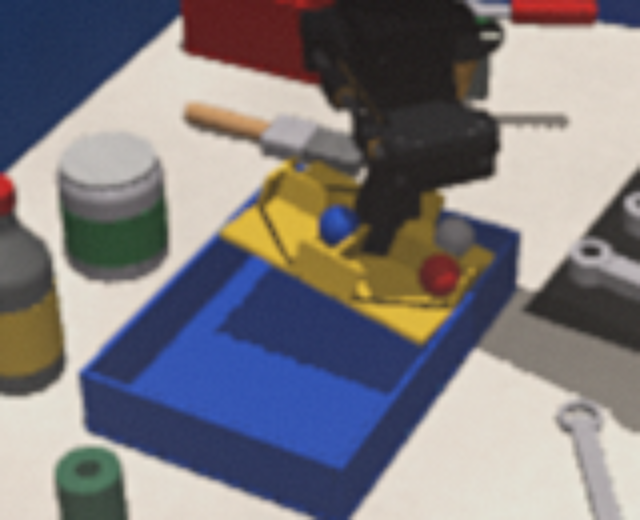

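```bash
python3 -m jog '[{"claw":10,"dx":-4,"dy":0,"dz":-4,"spin":0},{"claw":10,"dx":-8,"dy":0,"dz":-8,"spin":0},{"claw":10,"dx":-12,"dy":0,"dz":-12,"spin":0},{"claw":10,"dx":-16,"dy":0,"dz":-15,"spin":0},{"claw":10,"dx":-20,"dy":0,"dz":-18,"spin":0},{"claw":10,"dx":-25,"dy":0,"dz":-22,"spin":0},{"claw":10,"dx":-30,"dy":0,"dz":-25,"spin":0},{"claw":10,"dx":-35,"dy":0,"dz":-28,"spin":0},{"claw":10,"dx":-40,"dy":0,"dz":-31,"spin":0},{"claw":10,"dx":-45,"dy":0,"dz":-33,"spin":0},{"claw":10,"dx":-50,"dy":0,"dz":-35,"spin":0},{"claw":10,"dx":-55,"dy":0,"dz":-37,"spin":0},{"claw":10,"dx":-58,"dy":0,"dz":-38,"spin":0},{"claw":10,"dx":-58,"dy":0,"dz":-38,"spin":0}]' 15
python3 - <<'E'
from h import *
go()
d=snap('side','s5')
cv2.imwrite('pics/s5.png',cv2.resize(d['frame'][130:260,230:390,::-1],(640,520)))
E
```

```text
time: 8.02
position: [0.537, -0.1167, 0.154]
tool_rot: [-2.903, -1.202, -0.0]
ft_force: [1.8, 1.9, -1.7]
grip_width: 0.32
grip_force: 15.0
t 8.02 p [ 537.  -116.7  154. ] yaw -45.0 tilt 0.02 F [ 1.8  1.9 -1.7] w 27.8 gf 15.0 q7 -0.51
```

View pics/s5.png

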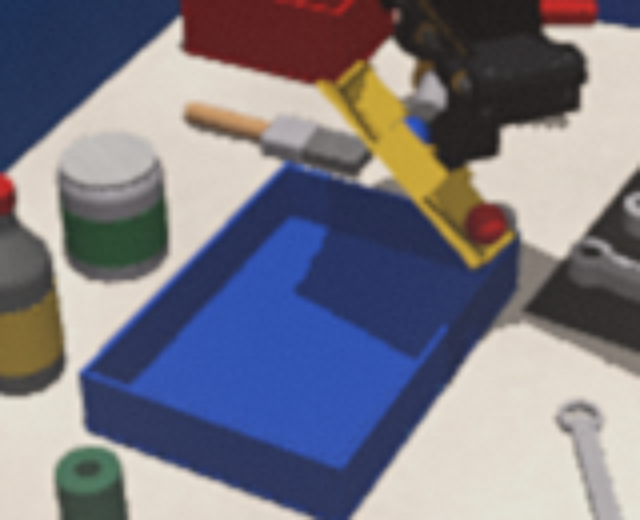

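```bash
python3 -m jog '[{"claw":10,"dx":4,"dy":0,"dz":0,"spin":0},{"claw":10,"dx":10,"dy":0,"dz":0,"spin":0},{"claw":10,"dx":18,"dy":0,"dz":0,"spin":0},{"claw":10,"dx":26,"dy":0,"dz":0,"spin":0},{"claw":10,"dx":34,"dy":0,"dz":0,"spin":0},{"claw":10,"dx":42,"dy":0,"dz":0,"spin":0},{"claw":10,"dx":50,"dy":0,"dz":0,"spin":0},{"claw":10,"dx":55,"dy":0,"dz":0,"spin":0},{"claw":10,"dx":55,"dy":0,"dz":0,"spin":0},{"claw":10,"dx":55,"dy":0,"dz":0,"spin":0},{"claw":10,"dx":55,"dy":0,"dz":0,"spin":0},{"claw":10,"dx":55,"dy":0,"dz":0,"spin":0}]' 15
python3 - <<'E'
from h import *
go()
d=snap('side','s6');e=snap('top','t6')
cv2.imwrite('pics/s6.png',np.hstack([cv2.resize(d['frame'][130:260,230:390,::-1],(492,400)),cv2.resize(e['frame'][140:240,300:377,::-1],(308,400))]))
E
```

```text
time: 9.07
position: [0.576, -0.0777, 0.1536]
tool_rot: [2.903, 1.202, -0.0]
ft_force: [0.2, 0.3, -2.8]
grip_width: 0.32
grip_force: 15.0
t 9.07 p [576.  -77.7 153.6] yaw -45.0 tilt 0.01 F [ 0.2  0.3 -2.8] w 27.8 gf 15.0 q7 -0.55
```

View pics/s6.png

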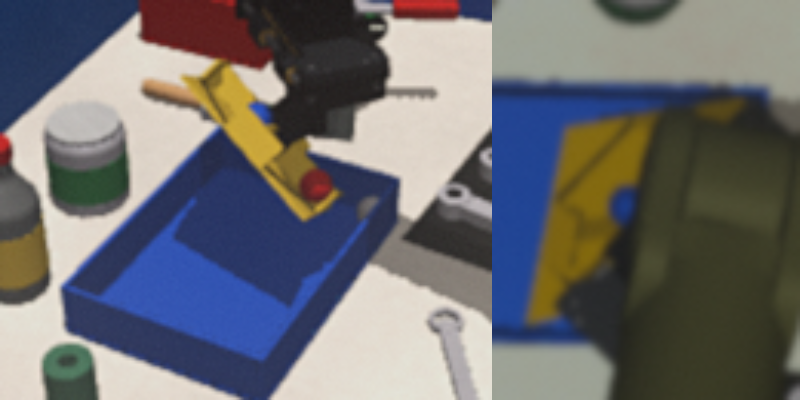

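```bash
python3 -m jog '[{"claw":10,"dx":0,"dy":0,"dz":-5,"spin":0},{"claw":10,"dx":0,"dy":0,"dz":-15,"spin":0},{"claw":10,"dx":0,"dy":0,"dz":-27,"spin":0},{"claw":10,"dx":0,"dy":0,"dz":-40,"spin":0},{"claw":10,"dx":0,"dy":0,"dz":-48,"spin":0},{"claw":10,"dx":0,"dy":0,"dz":-52,"spin":0},{"claw":10,"dx":0,"dy":0,"dz":-52,"spin":0}]' 15; python3 -c "
from h import *
go((404,212,205,-.5))"
```

```text
time: 9.75
position: [0.5772, -0.0771, 0.2074]
tool_rot: [2.901, 1.203, 0.005]
ft_force: [-0.7, -0.9, -4.1]
grip_width: 0.324
grip_force: 15.0
t 9.75 p [577.2 -77.1 207.4] yaw -45.0 tilt 0.17 F [-0.7 -0.9 -4.1] w 28.2 gf 15.0 q7 -0.58
(404, 212, 205, -0.5) -> dx 82.2 dy -326.8 dz 1.9 spin -44.5
```

```bash
python3 -m jog '[{"claw":10,"dx":1,"dy":-3,"dz":0,"spin":-1},{"claw":10,"dx":3,"dy":-12,"dz":0,"spin":-2},{"claw":10,"dx":7,"dy":-28,"dz":0,"spin":-4},{"claw":10,"dx":12,"dy":-48,"dz":0,"spin":-7},{"claw":10,"dx":17,"dy":-69,"dz":0,"spin":-10},{"claw":10,"dx":23,"dy":-90,"dz":0,"spin":-13},{"claw":10,"dx":28,"dy":-111,"dz":0,"spin":-16},{"claw":10,"dx":33,"dy":-132,"dz":0,"spin":-19},{"claw":10,"dx":38,"dy":-153,"dz":0,"spin":-22},{"claw":10,"dx":44,"dy":-174,"dz":0,"spin":-25},{"claw":10,"dx":49,"dy":-195,"dz":0,"spin":-28},{"claw":10,"dx":54,"dy":-216,"dz":0,"spin":-31},{"claw":10,"dx":60,"dy":-237,"dz":0,"spin":-34},{"claw":10,"dx":65,"dy":-258,"dz":0,"spin":-37},{"claw":10,"dx":70,"dy":-278,"dz":0,"spin":-40},{"claw":10,"dx":74,"dy":-296,"dz":0,"spin":-42},{"claw":10,"dx":78,"dy":-311,"dz":0,"spin":-43},{"claw":10,"dx":81,"dy":-322,"dz":0,"spin":-44},{"claw":10,"dx":82,"dy":-327,"dz":0,"spin":-44.5},{"claw":10,"dx":82,"dy":-327,"dz":0,"spin":-44.5}]' 15
python3 - <<'E'
from h import *
go((404,212,125,-.5))
d=snap('side','s7');e=snap('top','t7')
cv2.imwrite('pics/s7.png',np.hstack([cv2.resize(d['frame'][170:370,220:420,::-1],(400,400)),cv2.resize(e['frame'][200:300,190:290,::-1],(400,400))]))
E
```

```text
time: 11.42
position: [0.4024, 0.213, 0.2055]
tool_rot: [2.228, 2.215, -0.0]
ft_force: [0.4, -0.2, -3.4]
grip_width: 0.319
grip_force: 15.0
t 11.42 p [402.4 213.  205.5] yaw -0.3 tilt 0.01 F [ 0.4 -0.2 -3.4] w 27.7 gf 15.0 q7 -0.58
(404, 212, 125, -0.5) -> dx -1.0 dy 1.7 dz 80.5 spin 0.2
```

View pics/s7.png

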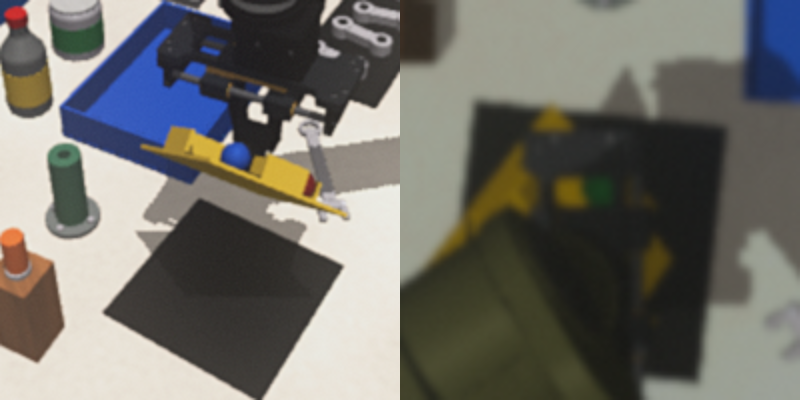

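```bash
python3 -m jog '[{"claw":10,"dx":10,"dy":1,"dz":10,"spin":0},{"claw":10,"dx":24,"dy":1.7,"dz":30,"spin":0},{"claw":10,"dx":35,"dy":1.7,"dz":50,"spin":0},{"claw":10,"dx":37,"dy":1.7,"dz":70,"spin":0},{"claw":10,"dx":37,"dy":1.7,"dz":85,"spin":0},{"claw":10,"dx":37,"dy":1.7,"dz":95,"spin":0},{"claw":10,"dx":38,"dy":1.7,"dz":102,"spin":0},{"claw":10,"dx":44,"dy":1.7,"dz":109,"spin":0},{"claw":10,"dx":51,"dy":1.7,"dz":116,"spin":0},{"claw":10,"dx":58,"dy":1.7,"dz":122,"spin":0},{"claw":10,"dx":63,"dy":1.7,"dz":128,"spin":0},{"claw":10,"dx":67,"dy":1.7,"dz":134,"spin":0},{"claw":10,"dx":71,"dy":1.7,"dz":139,"spin":0},{"claw":10,"dx":74,"dy":1.7,"dz":143,"spin":0},{"claw":10,"dx":74,"dy":1.7,"dz":143,"spin":0}]' 15
python3 - <<'E'
from h import *
go((404,267,66,-.5),(404,267,53,-.5))
d=snap('side','s8')
cv2.imwrite('pics/s8.png',cv2.resize(d['frame'][230:390,260:420,::-1],(480,480)))
E
```

```text
time: 12.77
position: [0.4043, 0.2856, 0.0609]
tool_rot: [-2.23, -2.212, 0.004]
ft_force: [-0.1, 0.8, -4.0]
grip_width: 0.315
grip_force: 15.0
t 12.77 p [404.3 285.6  60.9] yaw -0.5 tilt 0.16 F [-0.1  0.8 -4. ] w 27.4 gf 15.0 q7 -0.63
(404, 267, 66, -0.5) -> dx -18.6 dy -0.2 dz -5.1 spin 0.0
(404, 267, 53, -0.5) -> dx -18.5 dy -0.1 dz 7.9 spin 0.0
```

View pics/s8.png

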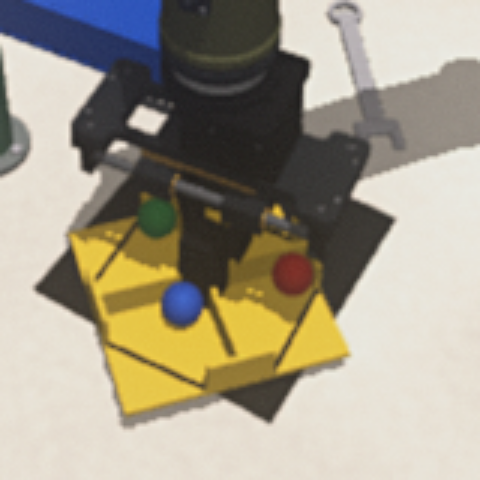

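```bash
python3 -m jog '[{"claw":10,"dx":-5,"dy":0,"dz":-4,"spin":0},{"claw":10,"dx":-12,"dy":0,"dz":-4,"spin":0},{"claw":10,"dx":-18,"dy":0,"dz":-4,"spin":0},{"claw":10,"dx":-18.5,"dy":0,"dz":-2,"spin":0},{"claw":10,"dx":-18.5,"dy":0,"dz":1,"spin":0},{"claw":10,"dx":-18.5,"dy":0,"dz":3,"spin":0},{"claw":10,"dx":-18.5,"dy":0,"dz":5,"spin":0},{"claw":10,"dx":-18.5,"dy":0,"dz":7,"spin":0},{"claw":10,"dx":-18.5,"dy":0,"dz":8,"spin":0},{"claw":10,"dx":-18.5,"dy":0,"dz":9,"spin":0},{"claw":10,"dx":-18.5,"dy":0,"dz":9,"spin":0}]' 15;python3 -m jog '[{"claw":10,"dx":0,"dy":0,"dz":0,"spin":0},{"claw":10,"dx":0,"dy":0,"dz":0,"spin":0},{"claw":10,"dx":0,"dy":0,"dz":0,"spin":0},{"claw":46,"dx":0,"dy":0,"dz":0,"spin":0},{"claw":46,"dx":0,"dy":0,"dz":0,"spin":0},{"claw":46,"dx":0,"dy":0,"dz":0,"spin":0},{"claw":46,"dx":0,"dy":0,"dz":-15,"spin":0},{"claw":46,"dx":0,"dy":0,"dz":-40,"spin":0},{"claw":46,"dx":0,"dy":0,"dz":-80,"spin":0},{"claw":46,"dx":0,"dy":0,"dz":-120,"spin":0},{"claw":46,"dx":0,"dy":0,"dz":-150,"spin":0}]' 4
python3 - <<'E'
from h import *
go((579,401,200,-.5),(579,401,200,45))
E
```

```text
time: 13.73
position: [0.405, 0.2678, 0.0535]
tool_rot: [-2.23, -2.213, -0.0]
ft_force: [-0.8, 0.8, -2.6]
grip_width: 0.318
grip_force: 15.0
time: 14.65
position: [0.4059, 0.268, 0.2072]
tool_rot: [2.231, 2.212, 0.006]
ft_force: [0.3, 0.4, 0.0]
grip_width: 0.527
grip_force: 0.0
t 14.65 p [405.9 268.  207.2] yaw -0.5 tilt 0.22 F [0.3 0.4 0. ] w 45.8 gf 0.0 q7 -0.65
(579, 401, 200, -0.5) -> dx 134.5 dy 172.0 dz 8.1 spin 0.0
(579, 401, 200, 45) -> dx 134.5 dy 172.0 dz 8.1 spin -45.5
```

Run:
```python
from h import *
for n in('top0','side0'):
    d=load(n);h=hsv(d);H,S,V=[h[...,i].astype(int) for i in range(3)];C=cloud(d)
    near=lambda x,y,r:np.hypot(C[...,0]-x,C[...,1]-y)<r
    t=near(.625,.24,.035)&(C[...,2]>.104)&(C[...,2]<.116)
    s=near(.579,.401,.03)&(C[...,2]>.155)
    hb=near(.579,.401,.045)&(C[...,2]>.1)&(C[...,2]<.118)
    for nm,m,z in(('tube',t,.11),('stick',s,.162),('hold',hb,.11)):
        b=max(blobs(m,3),key=np.sum);P=ray(d,uvs(b),z)[:,:2]*1000;c,r=cv2.minEnclosingCircle(P.astype(np.float32));print(n,nm,b.sum(),'mean',P.mean(0).round(1),'circ',np.round(c,1),round(r,1),'cloud',(C[b][:,:2].mean(0)*1000).round(1))
```

```text
top0 tube 124 mean [628.1 243.6] circ [628.8 243.6] 20.0 cloud [628.1 243.7]
top0 stick 58 mean [579.  402.6] circ [579.3 402.6] 11.8 cloud [579.1 402.8]
top0 hold 234 mean [578.8 398.5] circ [579.3 402.6] 35.3 cloud [578.9 398.7]
side0 tube 173 mean [624.2 248.7] circ [624.5 249.4] 22.4 cloud [624.8 248. ]
side0 stick 111 mean [575.6 407.8] circ [575.5 407.8] 13.8 cloud [576.3 407.1]
side0 hold 474 mean [571.3 412.4] circ [573.4 409.4] 35.3 cloud [571.8 411.9]
```

```bash
python3 -m jog '[{"claw":50,"dx":134.5,"dy":172,"dz":-10,"spin":-45},{"claw":50,"dx":134.5,"dy":172,"dz":-10,"spin":-45},{"claw":50,"dx":134.5,"dy":172,"dz":-10,"spin":-45},{"claw":50,"dx":134.5,"dy":172,"dz":-10,"spin":-45},{"claw":50,"dx":134.5,"dy":172,"dz":-10,"spin":-45},{"claw":50,"dx":134.5,"dy":172,"dz":-10,"spin":-45},{"claw":50,"dx":134.5,"dy":172,"dz":-10,"spin":-45},{"claw":50,"dx":134.5,"dy":172,"dz":-10,"spin":-45},{"claw":50,"dx":134.5,"dy":172,"dz":-10,"spin":-45},{"claw":50,"dx":134.5,"dy":172,"dz":-10,"spin":-45}]' 10;python3 -c "
from h import *
go((579,401,139,45))"
```

```text
time: 15.48
position: [0.5779, 0.4004, 0.214]
tool_rot: [1.216, 2.897, 0.001]
ft_force: [0.6, -0.3, -0.1]
grip_width: 0.575
grip_force: 0.0
t 15.48 p [577.9 400.4 214. ] yaw 44.5 tilt 0.03 F [ 0.6 -0.3 -0.1] w 50.0 gf 0.0 q7 0.2
(579, 401, 139, 45) -> dx -0.3 dy 1.2 dz 75.0 spin -0.5
```

```bash
python3 -m jog '[{"claw":50,"dx":0.7,"dy":2.3,"dz":30,"spin":-0.5},{"claw":50,"dx":0.7,"dy":2.3,"dz":55,"spin":-0.5},{"claw":50,"dx":0.7,"dy":2.3,"dz":70,"spin":-0.5},{"claw":50,"dx":0.7,"dy":2.3,"dz":75,"spin":-0.5},{"claw":50,"dx":0.7,"dy":2.3,"dz":75,"spin":-0.5},{"claw":5,"dx":0.7,"dy":2.3,"dz":75,"spin":-0.5},{"claw":5,"dx":0.7,"dy":2.3,"dz":75,"spin":-0.5},{"claw":5,"dx":0.7,"dy":2.3,"dz":75,"spin":-0.5},{"claw":5,"dx":0.7,"dy":2.3,"dz":75,"spin":-0.5},{"claw":5,"dx":0.7,"dy":2.3,"dz":75,"spin":-0.5},{"claw":5,"dx":0.7,"dy":2.3,"dz":75,"spin":-0.5}]' 40;python3 -c "
from h import *
go((579,402.5,139,45))"
```

```text
time: 16.4
position: [0.5796, 0.4031, 0.1395]
tool_rot: [1.201, 2.902, 0.002]
ft_force: [0.5, -0.1, 2.7]
grip_width: 0.264
grip_force: 40.0
t 16.40 p [579.6 403.1 139.5] yaw 45.0 tilt 0.09 F [ 0.5 -0.1  2.7] w 23.0 gf 40.0 q7 0.21
(579, 402.5, 139, 45) -> dx 0.0 dy -0.9 dz 0.5 spin 0.0
```

```bash
python3 -m jog '[{"claw":5,"dx":0,"dy":0,"dz":-20,"spin":0},{"claw":5,"dx":0,"dy":0,"dz":-50,"spin":0},{"claw":5,"dx":0,"dy":0,"dz":-85,"spin":0},{"claw":5,"dx":0,"dy":0,"dz":-115,"spin":0},{"claw":5,"dx":0,"dy":0,"dz":-125,"spin":0},{"claw":5,"dx":0,"dy":0,"dz":-125,"spin":0}]' 40;python3 -c "
from h import *
go((629,244,264,30))"
```

```text
time: 16.9
position: [0.5806, 0.4035, 0.2675]
tool_rot: [1.2, 2.9, 0.009]
ft_force: [0.3, -1.0, -1.2]
grip_width: 0.263
grip_force: 40.0
t 16.90 p [580.6 403.5 267.5] yaw 45.0 tilt 0.38 F [ 0.3 -1.  -1.2] w 22.9 gf 40.0 q7 0.2
(629, 244, 264, 30) -> dx -146.9 dy -78.7 dz 3.1 spin 15.0
```

```bash
python3 -m jog '[{"claw":5,"dx":-12,"dy":-6,"dz":0,"spin":0},{"claw":5,"dx":-36,"dy":-19,"dz":0,"spin":0},{"claw":5,"dx":-66,"dy":-35,"dz":0,"spin":0},{"claw":5,"dx":-96,"dy":-51,"dz":0,"spin":0},{"claw":5,"dx":-124,"dy":-66,"dz":0,"spin":0},{"claw":5,"dx":-140,"dy":-75,"dz":0,"spin":0},{"claw":5,"dx":-147,"dy":-78.7,"dz":0,"spin":0},{"claw":5,"dx":-147,"dy":-78.7,"dz":0,"spin":0},{"claw":5,"dx":-147,"dy":-78.7,"dz":0,"spin":0}]' 40;python3 - <<'E'
from h import *
go((629,244,250,45))
d=snap('side','s9');e=snap('top','t9')
C=cloud(d);h=hsv(d);o=(h[...,0]<15)&(h[...,1]>170)&(C[...,2]>.15)&(np.hypot(C[...,0]-.629,C[...,1]-.244)<.06)
print('rod col'); 
for lo in range(125,250,15):
    m=(np.hypot(C[...,0]-.629,C[...,1]-.244)<.03)&(C[...,2]>lo/1000)&(C[...,2]<lo/1000+.015)
    if m.sum(): print(lo,m.sum(),(C[m].mean(0)*1000).round(1),uvs(m).mean(0).round(1))
cv2.imwrite('pics/s9.png',cv2.resize(d['frame'][170:310,190:330,::-1],(560,560)))
E
```

```text
time: 17.65
position: [0.6267, 0.2438, 0.2618]
tool_rot: [-1.2, -2.901, 0.001]
ft_force: [0.6, 1.3, -1.0]
grip_width: 0.266
grip_force: 40.0
t 17.65 p [626.7 243.8 261.8] yaw 45.1 tilt 0.16 F [ 0.6  1.3 -1. ] w 23.2 gf 40.0 q7 0.45
(629, 244, 250, 45) -> dx -1.5 dy 1.8 dz 11.8 spin 0.1
rod col
140 16 [623.4 247.9 146.6] [250.1 235.4]
155 20 [623.  247.9 161.6] [249.5 230.5]
170 21 [623.3 247.8 178. ] [248.6 224.9]
185 19 [623.3 248.2 193.5] [247.7 219.7]
200 19 [623.6 248.  207.2] [247.  214.8]
215 15 [622.9 248.1 219.8] [246.6 210.4]
230 64 [619.6 252.7 238.5] [245.8 205.2]
245 106 [620.5 251.8 253. ] [244.8 199.5]
```

View pics/s9.png

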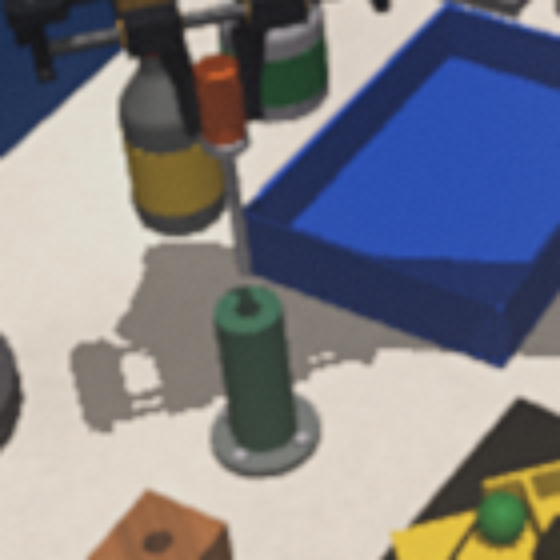

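```bash
python3 -m jog '[{"claw":5,"dx":0,"dy":0.8,"dz":8,"spin":0},{"claw":5,"dx":0,"dy":0.8,"dz":16,"spin":0},{"claw":5,"dx":0,"dy":0.8,"dz":22,"spin":0},{"claw":5,"dx":0,"dy":0.8,"dz":27,"spin":0},{"claw":5,"dx":0,"dy":0.8,"dz":31,"spin":0},{"claw":5,"dx":0,"dy":0.8,"dz":35,"spin":0},{"claw":5,"dx":0,"dy":0.8,"dz":38,"spin":0},{"claw":5,"dx":0,"dy":0.8,"dz":38,"spin":0}]' 40;python3 -c "
from h import *
go((628,244,250,45))"
```

```text
time: 18.42
position: [0.6279, 0.2436, 0.2248]
tool_rot: [-1.201, -2.902, 0.001]
ft_force: [0.6, -0.0, -1.6]
grip_width: 0.261
grip_force: 40.0
t 18.42 p [627.9 243.6 224.8] yaw 45.0 tilt 0.06 F [ 0.6 -0.  -1.6] w 22.7 gf 40.0 q7 0.45
(628, 244, 250, 45) -> dx 0.2 dy 0.3 dz -25.2 spin 0.0
```

```bash
python3 -m jog '[{"claw":5,"dx":0,"dy":0,"dz":10,"spin":0},{"claw":5,"dx":0,"dy":0,"dz":22,"spin":0},{"claw":5,"dx":0,"dy":0,"dz":34,"spin":0},{"claw":5,"dx":0,"dy":0,"dz":45,"spin":0},{"claw":5,"dx":0,"dy":0,"dz":54,"spin":0},{"claw":5,"dx":0,"dy":0,"dz":60,"spin":0},{"claw":5,"dx":0,"dy":0,"dz":64,"spin":0},{"claw":5,"dx":0,"dy":0,"dz":68,"spin":0},{"claw":5,"dx":0,"dy":0,"dz":72,"spin":0},{"claw":5,"dx":0,"dy":0,"dz":76,"spin":0},{"claw":5,"dx":0,"dy":0,"dz":80,"spin":0},{"claw":5,"dx":0,"dy":0,"dz":83,"spin":0},{"claw":5,"dx":0,"dy":0,"dz":85,"spin":0},{"claw":5,"dx":0,"dy":0,"dz":86,"spin":0},{"claw":5,"dx":0,"dy":0,"dz":86,"spin":0}]' 40;python3 -c "
from h import *
go((628,244,250,45))"
```

```text
time: 19.67
position: [0.6282, 0.2435, 0.1405]
tool_rot: [1.201, 2.903, -0.0]
ft_force: [-1.9, -1.9, 4.4]
grip_width: 0.267
grip_force: 40.0
t 19.67 p [628.2 243.5 140.5] yaw 45.0 tilt 0.01 F [-1.9 -1.9  4.4] w 23.3 gf 40.0 q7 0.46
(628, 244, 250, 45) -> dx 0.5 dy 0.2 dz -109.5 spin 0.0
```

```bash
python3 -m jog '[{"claw":5,"dx":0,"dy":0,"dz":2,"spin":0},{"claw":5,"dx":0,"dy":0,"dz":4,"spin":0},{"claw":5,"dx":0,"dy":0,"dz":6,"spin":0},{"claw":5,"dx":0,"dy":0,"dz":6,"spin":0},{"claw":5,"dx":0,"dy":0,"dz":6,"spin":0}]' 40;python3 -c "
from h import *
go()"
```

```text
time: 20.08
position: [0.6285, 0.2436, 0.1393]
tool_rot: [1.201, 2.902, 0.003]
ft_force: [-11.4, -4.8, 24.7]
grip_width: 0.263
grip_force: 40.1
t 20.08 p [628.5 243.6 139.3] yaw 45.0 tilt 0.13 F [-11.4  -4.8  24.7] w 22.9 gf 40.1 q7 0.47
```

```bash
python3 -m jog '[{"claw":5,"dx":0,"dy":0,"dz":-5,"spin":0},{"claw":50,"dx":0,"dy":0,"dz":-5,"spin":0},{"claw":50,"dx":0,"dy":0,"dz":-5,"spin":0},{"claw":50,"dx":0,"dy":0,"dz":-5,"spin":0},{"claw":50,"dx":0,"dy":0,"dz":-25,"spin":0},{"claw":50,"dx":0,"dy":0,"dz":-60,"spin":0},{"claw":50,"dx":0,"dy":0,"dz":-90,"spin":0},{"claw":50,"dx":0,"dy":0,"dz":-90,"spin":0}]' 40;cat > links.py <<'E'
from h import *
import sys
d=snap('top',sys.argv[1]);h=hsv(d);V=h[...,2].astype(int);C=cloud(d)
R=(C[...,0]>.29)&(C[...,0]<.53)&(C[...,1]>-.5)&(C[...,1]<-.07)
m=R&(C[...,2]>.014)&(C[...,2]<.035)
for b in blobs(m,80):
    print('link',b.sum(),*rect(d,b,.024),'mean',(ray(d,uvs(b).mean(0),.024)[0]*1000).round(1))
E
python3 - <<'E'
import sys;sys.argv=['','t10'];exec(open('links.py').read())
go()
C=cloud(d)
near=lambda x,y,r:np.hypot(C[...,0]-x,C[...,1]-y)<r
k=near(.628,.244,.04)&(C[...,2]>.15);print('stick top z',np.median(C[k][:,2]) if k.any() else None,k.sum(),np.percentile(C[near(.628,.244,.03)][:,2],98))
# valve: lever sleeve and disc
H,S=h[...,0].astype(int),h[...,1].astype(int)
rd=((H<8)|(H>172))&(S>130)&(C[...,2]>.115)&(C[...,2]<.135)&(C[...,1]<-.2);rd=max(blobs(rd,10),key=np.sum)
print('sleeve',rect(d,rd,.128),(ray(d,uvs(rd).mean(0),.128)[0]*1000).round(1))
lv=near(.63,-.33,.12)&(C[...,2]>.112);lv=max(blobs(lv,10),key=np.sum);print('lever all',lv.sum(),rect(d,lv,.125),np.median(C[lv][:,2]))
for lo,hi in((.06,.075),(.075,.09),(.09,.105),(.105,.112),(.112,.12),(.12,.126),(.126,.14)):
    b=near(.63,-.33,.12)&(C[...,2]>lo)&(C[...,2]<hi)
    if b.sum()>15:
        P=(C[b][:,:2]*1000).astype(np.float32);c,r=cv2.minEnclosingCircle(P);print(lo,b.sum(),P.mean(0).round(1),'circ',np.round(c,1),round(r,1))
gm=near(.63,-.33,.07)&(H>45)&(H<85)&(S>120);print('green mark',gm.sum(),(C[gm].mean(0)*1000).round(1) if gm.any() else '')
cv2.imwrite('pics/t10.png',np.hstack([cv2.resize(d['frame'][150:230,390:470,::-1],(400,400),interpolation=cv2.INTER_CUBIC),cv2.resize(d['frame'][160:320,190:350,::-1],(400,400))]))
E
```

```text
time: 20.75
position: [0.6314, 0.2448, 0.2302]
tool_rot: [1.198, 2.896, 0.012]
ft_force: [0.9, 0.2, 1.5]
grip_width: 0.569
grip_force: 0.0
link 286 [ 431.7 -173.9] [ 34.1 102.4] 78.7 mean [ 430.4 -173.9   24. ]
link 297 [ 413.6 -247.8] [ 34.8 101.4] 75.3 mean [ 413.7 -247.5   24. ]
link 297 [ 393.1 -311.9] [101.1  31.9] 2.8 mean [ 394. -312.   24.]
link 307 [ 391.4 -389.6] [ 35.2 102.9] 77.3 mean [ 391.5 -389.2   24. ]
t 20.80 p [630.4 244.5 227.2] yaw 45.0 tilt 0.41 F [-0.2 -0.1 -1.1] w 49.4 gf 0.0 q7 0.45
stick top z 0.6238936027416695 1581 0.6315457376082108
sleeve (array([ 563. , -351.3]), array([64.9, 18.1]), 24.5) [ 563.5 -350.5  128. ]
lever all 339 (array([ 593.1, -340.6]), array([131.9,  27.3]), 24.4) 0.12540147841638727
0.06 47 [ 638.6 -309. ] circ [ 637.9 -318.9] 84.1
0.075 243 [ 641.4 -314.7] circ [ 643.6 -319.3] 86.0
0.09 606 [ 644.8 -316.7] circ [ 643.6 -322.3] 71.1
0.105 20 [ 633.3 -328.3] circ [ 616.8 -318.1] 62.3
0.112 36 [ 598.4 -332.5] circ [ 591.3 -333.1] 64.5
0.12 155 [ 605.3 -334.2] circ [ 594.5 -343.5] 65.9
0.126 148 [ 577.3 -346.1] circ [ 592.9 -341.4] 65.6
green mark 3 [ 621.8 -352.    99.5]
```

View pics/t10.png

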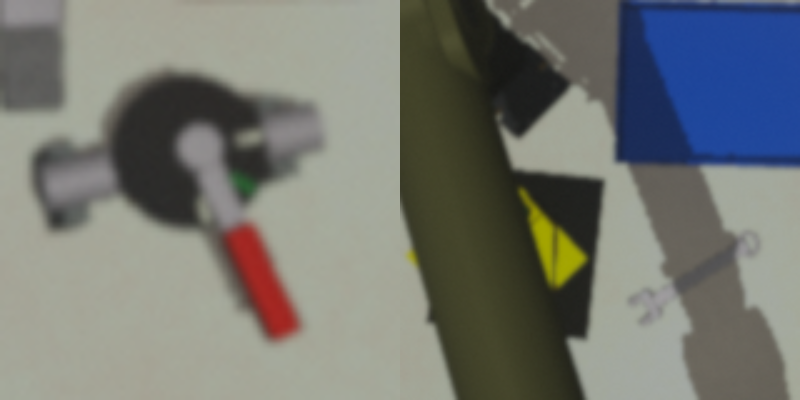

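```bash
python3 -c "
from h import *
go((431,-174,110,78.7))"
```

```text
t 20.80 p [630.4 244.5 227.2] yaw 45.0 tilt 0.41 F [-0.2 -0.1 -1.1] w 49.4 gf 0.0 q7 0.45
(431, -174, 110, 78.7) -> dx -154.3 dy -437.7 dz 114.7 spin -33.7
```

```bash
python3 -m jog '[{"claw":40,"dx":-50,"dy":-140,"dz":0,"spin":-12},{"claw":40,"dx":-50,"dy":-140,"dz":0,"spin":-12},{"claw":40,"dx":-50,"dy":-140,"dz":0,"spin":-12},{"claw":40,"dx":-154,"dy":-437,"dz":90,"spin":-33.7},{"claw":40,"dx":-154,"dy":-437,"dz":90,"spin":-33.7},{"claw":40,"dx":-154,"dy":-437,"dz":90,"spin":-33.7},{"claw":40,"dx":-154,"dy":-437,"dz":90,"spin":-33.7},{"claw":40,"dx":-154,"dy":-437,"dz":90,"spin":-33.7},{"claw":40,"dx":-154,"dy":-437,"dz":90,"spin":-33.7},{"claw":40,"dx":-154,"dy":-437,"dz":90,"spin":-33.7},{"claw":40,"dx":-154,"dy":-437,"dz":90,"spin":-33.7},{"claw":40,"dx":-154,"dy":-437,"dz":90,"spin":-33.7},{"claw":40,"dx":-154,"dy":-437,"dz":90,"spin":-33.7},{"claw":40,"dx":-154,"dy":-437,"dz":90,"spin":-33.7},{"claw":40,"dx":-154,"dy":-437,"dz":90,"spin":-33.7},{"claw":40,"dx":-154,"dy":-437,"dz":90,"spin":-33.7}]' 40;python3 -c "
from h import *
go((431,-174,20,78.7))
d=snap('top','t11');C=cloud(d);h=hsv(d)
k=(np.hypot(C[...,0]-.628,C[...,1]-.244)<.03)&(C[...,2]>.13)
P=C[k];print('stick',k.sum(),np.percentile(P[:,2],[50,90]),P[:,:2].mean(0))
d=snap('side','s11');cv2.imwrite('pics/s11.png',cv2.resize(d['frame'][160:360,210:390,::-1],(540,600)))"
```

```text
time: 22.13
position: [0.4291, -0.1728, 0.1334]
tool_rot: [-0.304, -3.127, -0.0]
ft_force: [0.1, 0.7, -0.1]
grip_width: 0.458
grip_force: 0.0
t 22.13 p [ 429.1 -172.8  133.4] yaw 78.9 tilt 0.01 F [ 0.1  0.7 -0.1] w 39.9 gf 0.0 q7 1.7
(431, -174, 20, 78.7) -> dx -2.1 dy -0.9 dz 113.4 spin 0.2
stick 72 [0.16163406 0.16450442] [0.62896395 0.2433308 ]
```

View pics/s11.png

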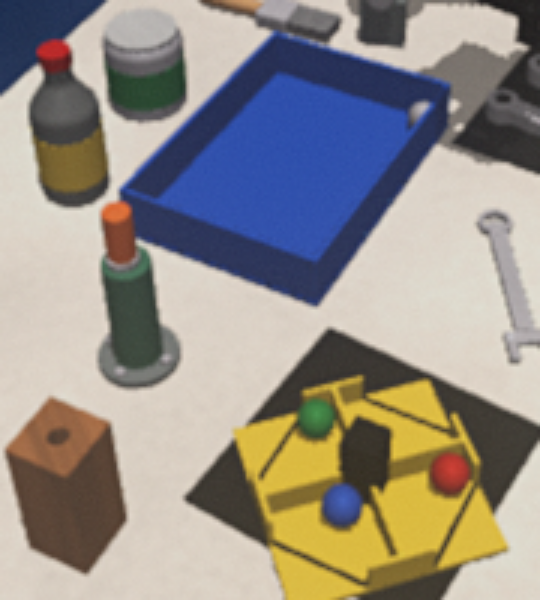

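```bash
python3 -m jog '[{"claw":40,"dx":-2,"dy":-1,"dz":40,"spin":0},{"claw":40,"dx":-2,"dy":-1,"dz":75,"spin":0},{"claw":40,"dx":-2,"dy":-1,"dz":98,"spin":0},{"claw":40,"dx":-2,"dy":-1,"dz":110,"spin":0},{"claw":40,"dx":-2,"dy":-1,"dz":113,"spin":0},{"claw":40,"dx":-2,"dy":-1,"dz":113,"spin":0},{"claw":5,"dx":-2,"dy":-1,"dz":113,"spin":0},{"claw":5,"dx":-2,"dy":-1,"dz":113,"spin":0},{"claw":5,"dx":-2,"dy":-1,"dz":113,"spin":0},{"claw":5,"dx":-2,"dy":-1,"dz":113,"spin":0},{"claw":5,"dx":-2,"dy":-1,"dz":113,"spin":0},{"claw":5,"dx":-2,"dy":-1,"dz":80,"spin":0},{"claw":5,"dx":-2,"dy":-1,"dz":40,"spin":0},{"claw":5,"dx":-2,"dy":-1,"dz":5,"spin":0},{"claw":5,"dx":-2,"dy":-1,"dz":5,"spin":0}]' 40;python3 -c "
from h import *
go((625,85,130,87),(625,85,24,87))"
```

```text
time: 23.48
position: [0.4342, -0.1773, 0.1349]
tool_rot: [0.308, 3.115, -0.001]
ft_force: [1.9, -1.1, -2.7]
grip_width: 0.246
grip_force: 40.0
t 23.48 p [ 434.2 -177.3  134.9] yaw 78.7 tilt 0.67 F [ 1.9 -1.1 -2.7] w 21.4 gf 40.0 q7 1.71
(625, 85, 130, 87) -> dx -135.7 dy 294.6 dz 6.6 spin -8.3
(625, 85, 24, 87) -> dx -134.5 dy 294.5 dz 112.6 spin -8.3
```

```bash
python3 -m jog '[{"claw":5,"dx":-30,"dy":65,"dz":0,"spin":-8},{"claw":5,"dx":-30,"dy":65,"dz":0,"spin":-8},{"claw":5,"dx":-134,"dy":294,"dz":0,"spin":-8},{"claw":5,"dx":-134,"dy":294,"dz":0,"spin":-8},{"claw":5,"dx":-134,"dy":294,"dz":0,"spin":-8},{"claw":5,"dx":-134,"dy":294,"dz":0,"spin":-8},{"claw":5,"dx":-134,"dy":294,"dz":0,"spin":-8},{"claw":5,"dx":-134,"dy":294,"dz":0,"spin":-8},{"claw":5,"dx":-134,"dy":294,"dz":0,"spin":-8},{"claw":5,"dx":-134,"dy":294,"dz":0,"spin":-8},{"claw":5,"dx":-134,"dy":294,"dz":0,"spin":-8},{"claw":5,"dx":-134,"dy":294,"dz":0,"spin":-8}]' 40;python3 -c "
from h import *
go((625,85,23,87))"
```

```text
time: 24.48
position: [0.618, 0.0845, 0.1276]
tool_rot: [-0.093, -3.138, 0.002]
ft_force: [0.2, -0.4, -3.0]
grip_width: 0.249
grip_force: 40.0
t 24.48 p [618.   84.5 127.6] yaw 86.6 tilt 0.13 F [ 0.2 -0.4 -3. ] w 21.7 gf 40.0 q7 1.43
(625, 85, 23, 87) -> dx -7.1 dy 1.1 dz 104.6 spin -0.4
```

Lower, release, rise, and recheck the links.

```bash
python3 -m jog '[{"claw":5,"dx":-7,"dy":1,"dz":35,"spin":0},{"claw":5,"dx":-7,"dy":1,"dz":70,"spin":0},{"claw":5,"dx":-7,"dy":1,"dz":92,"spin":0},{"claw":5,"dx":-7,"dy":1,"dz":101,"spin":0},{"claw":5,"dx":-7,"dy":1,"dz":104,"spin":0},{"claw":5,"dx":-7,"dy":1,"dz":104,"spin":0},{"claw":36,"dx":-7,"dy":1,"dz":104,"spin":0},{"claw":36,"dx":-7,"dy":1,"dz":104,"spin":0},{"claw":36,"dx":-7,"dy":1,"dz":104,"spin":0},{"claw":36,"dx":-7,"dy":1,"dz":75,"spin":0},{"claw":36,"dx":-7,"dy":1,"dz":40,"spin":0},{"claw":36,"dx":-7,"dy":1,"dz":5,"spin":0},{"claw":36,"dx":-7,"dy":1,"dz":5,"spin":0}]' 40;python3 - <<'E'
import sys;sys.argv=['','t12'];exec(open('links.py').read())
go((413.5,-248,110,75.3),(413.5,-248,20,75.3))
E
```

```text
time: 25.57
position: [0.6315, 0.0876, 0.133]
tool_rot: [0.089, 3.126, 0.006]
ft_force: [1.4, 1.0, 0.4]
grip_width: 0.411
grip_force: 0.0
link 296 [ 413.7 -247.4] [ 34.1 101.5] 73.9 mean [ 413.6 -247.4   24. ]
link 299 [ 393.1 -311.9] [101.1  31.9] 2.8 mean [ 394.1 -311.9   24. ]
link 309 [ 391.5 -389.2] [ 36.3 102.9] 75.9 mean [ 391.2 -389.    24. ]
t 25.62 p [629.9  87.6 129.8] yaw 86.7 tilt 0.65 F [ 0.2  0.  -0.9] w 35.7 gf 0.0 q7 1.43
(413.5, -248, 110, 75.3) -> dx 197.2 dy -347.4 dz 16.5 spin 11.4
(413.5, -248, 20, 75.3) -> dx 198.2 dy -347.7 dz 106.5 spin 11.4
```

```bash
python3 -m jog '[{"claw":40,"dx":197,"dy":-347,"dz":0,"spin":11.4},{"claw":40,"dx":197,"dy":-347,"dz":0,"spin":11.4},{"claw":40,"dx":197,"dy":-347,"dz":0,"spin":11.4},{"claw":40,"dx":197,"dy":-347,"dz":0,"spin":11.4},{"claw":40,"dx":197,"dy":-347,"dz":0,"spin":11.4},{"claw":40,"dx":197,"dy":-347,"dz":0,"spin":11.4},{"claw":40,"dx":197,"dy":-347,"dz":0,"spin":11.4},{"claw":40,"dx":197,"dy":-347,"dz":0,"spin":11.4},{"claw":40,"dx":197,"dy":-347,"dz":0,"spin":11.4},{"claw":40,"dx":197,"dy":-347,"dz":0,"spin":11.4},{"claw":40,"dx":197,"dy":-347,"dz":0,"spin":11.4},{"claw":40,"dx":197,"dy":-347,"dz":0,"spin":11.4},{"claw":40,"dx":197,"dy":-347,"dz":0,"spin":11.4},{"claw":40,"dx":197,"dy":-347,"dz":0,"spin":11.4}]' 40;python3 -c "
from h import *
go((413.5,-248,20,75))"
```

```text
time: 26.78
position: [0.4106, -0.2466, 0.1234]
tool_rot: [0.397, 3.116, 0.001]
ft_force: [-0.6, 0.3, 0.6]
grip_width: 0.458
grip_force: 0.0
t 26.78 p [ 410.6 -246.6  123.4] yaw 75.5 tilt 0.02 F [-0.6  0.3  0.6] w 39.9 gf 0.0 q7 1.83
(413.5, -248, 20, 75) -> dx -3.2 dy -0.6 dz 103.4 spin 0.5
```

```bash
python3 -m jog '[{"claw":40,"dx":-3,"dy":-0.6,"dz":35,"spin":0},{"claw":40,"dx":-3,"dy":-0.6,"dz":70,"spin":0},{"claw":40,"dx":-3,"dy":-0.6,"dz":92,"spin":0},{"claw":40,"dx":-3,"dy":-0.6,"dz":101,"spin":0},{"claw":40,"dx":-3,"dy":-0.6,"dz":103,"spin":0},{"claw":40,"dx":-3,"dy":-0.6,"dz":103,"spin":0},{"claw":5,"dx":-3,"dy":-0.6,"dz":103,"spin":0},{"claw":5,"dx":-3,"dy":-0.6,"dz":103,"spin":0},{"claw":5,"dx":-3,"dy":-0.6,"dz":103,"spin":0},{"claw":5,"dx":-3,"dy":-0.6,"dz":103,"spin":0},{"claw":5,"dx":-3,"dy":-0.6,"dz":103,"spin":0},{"claw":5,"dx":-3,"dy":-0.6,"dz":70,"spin":0},{"claw":5,"dx":-3,"dy":-0.6,"dz":30,"spin":0},{"claw":5,"dx":-3,"dy":-0.6,"dz":-5,"spin":0},{"claw":5,"dx":-3,"dy":-0.6,"dz":-5,"spin":0},{"claw":5,"dx":-3,"dy":-0.6,"dz":-5,"spin":0}]' 40;python3 -c "
from h import *
go((625,25,130,87))"
```

```text
time: 28.12
position: [0.4136, -0.25, 0.1303]
tool_rot: [0.4, 3.111, -0.0]
ft_force: [0.5, 0.0, -2.4]
grip_width: 0.248
grip_force: 39.9
t 28.12 p [ 413.6 -250.   130.3] yaw 75.3 tilt 0.27 F [ 0.5  0.  -2.4] w 21.6 gf 39.9 q7 1.84
(625, 25, 130, 87) -> dx -134.9 dy 319.5 dz 1.1 spin -11.7
```

```bash
python3 -m jog '[{"claw":5,"dx":-40,"dy":95,"dz":0,"spin":-11.7},{"claw":5,"dx":-40,"dy":95,"dz":0,"spin":-11.7},{"claw":5,"dx":-135,"dy":320,"dz":0,"spin":-11.7},{"claw":5,"dx":-135,"dy":320,"dz":0,"spin":-11.7},{"claw":5,"dx":-135,"dy":320,"dz":0,"spin":-11.7},{"claw":5,"dx":-135,"dy":320,"dz":0,"spin":-11.7},{"claw":5,"dx":-135,"dy":320,"dz":0,"spin":-11.7},{"claw":5,"dx":-135,"dy":320,"dz":0,"spin":-11.7},{"claw":5,"dx":-135,"dy":320,"dz":0,"spin":-11.7},{"claw":5,"dx":-135,"dy":320,"dz":0,"spin":-11.7},{"claw":5,"dx":-135,"dy":320,"dz":0,"spin":-11.7},{"claw":5,"dx":-135,"dy":320,"dz":0,"spin":-11.7},{"claw":5,"dx":-135,"dy":320,"dz":0,"spin":-11.7},{"claw":5,"dx":-135,"dy":320,"dz":0,"spin":-11.7}]' 40;python3 -c "
from h import *
go((625,25,23,87))"
```

```text
time: 29.28
position: [0.6232, 0.0242, 0.1282]
tool_rot: [-0.085, -3.14, 0.001]
ft_force: [-0.2, 0.4, -1.7]
grip_width: 0.252
grip_force: 39.9
t 29.28 p [623.2  24.2 128.2] yaw 86.9 tilt 0.05 F [-0.2  0.4 -1.7] w 21.9 gf 39.9 q7 1.55
(625, 25, 23, 87) -> dx -1.8 dy 1.0 dz 105.2 spin -0.1
```

```bash
python3 -m jog '[{"claw":5,"dx":-2,"dy":1,"dz":35,"spin":0},{"claw":5,"dx":-2,"dy":1,"dz":70,"spin":0},{"claw":5,"dx":-2,"dy":1,"dz":92,"spin":0},{"claw":5,"dx":-2,"dy":1,"dz":102,"spin":0},{"claw":5,"dx":-2,"dy":1,"dz":105,"spin":0},{"claw":5,"dx":-2,"dy":1,"dz":105,"spin":0},{"claw":36,"dx":-2,"dy":1,"dz":105,"spin":0},{"claw":36,"dx":-2,"dy":1,"dz":105,"spin":0},{"claw":36,"dx":-2,"dy":1,"dz":105,"spin":0},{"claw":36,"dx":-2,"dy":1,"dz":75,"spin":0},{"claw":36,"dx":-2,"dy":1,"dz":40,"spin":0},{"claw":36,"dx":-2,"dy":1,"dz":5,"spin":0},{"claw":36,"dx":-2,"dy":1,"dz":5,"spin":0},{"claw":36,"dx":-2,"dy":1,"dz":5,"spin":0}]' 40;python3 - <<'E'
import sys;sys.argv=['','t13'];exec(open('links.py').read())
go((393.5,-312,110,92.8))
E
```

```text
time: 30.45
position: [0.6284, 0.0269, 0.1272]
tool_rot: [0.081, 3.134, 0.002]
ft_force: [-0.7, 0.0, -0.5]
grip_width: 0.416
grip_force: 0.0
link 301 [ 393.  -310.5] [101.1  34.7] 2.8 mean [ 394.1 -311.8   24. ]
link 307 [ 391.4 -389.6] [ 35.2 102.9] 77.3 mean [ 391.3 -389.2   24. ]
t 30.50 p [626.8  27.  124.9] yaw 87.0 tilt 0.16 F [-0.1  1.  -0.3] w 36.2 gf 0.0 q7 1.56
(393.5, -312, 110, 92.8) -> dx 215.5 dy -350.6 dz 14.0 spin -5.8
```

```bash
python3 -m jog '[{"claw":40,"dx":215.5,"dy":-350.6,"dz":3,"spin":-5.8},{"claw":40,"dx":215.5,"dy":-350.6,"dz":3,"spin":-5.8},{"claw":40,"dx":215.5,"dy":-350.6,"dz":3,"spin":-5.8},{"claw":40,"dx":215.5,"dy":-350.6,"dz":3,"spin":-5.8},{"claw":40,"dx":215.5,"dy":-350.6,"dz":3,"spin":-5.8},{"claw":40,"dx":215.5,"dy":-350.6,"dz":3,"spin":-5.8},{"claw":40,"dx":215.5,"dy":-350.6,"dz":3,"spin":-5.8},{"claw":40,"dx":215.5,"dy":-350.6,"dz":3,"spin":-5.8},{"claw":40,"dx":215.5,"dy":-350.6,"dz":3,"spin":-5.8},{"claw":40,"dx":215.5,"dy":-350.6,"dz":3,"spin":-5.8},{"claw":40,"dx":215.5,"dy":-350.6,"dz":3,"spin":-5.8},{"claw":40,"dx":215.5,"dy":-350.6,"dz":3,"spin":-5.8},{"claw":40,"dx":215.5,"dy":-350.6,"dz":3,"spin":-5.8},{"claw":40,"dx":215.5,"dy":-350.6,"dz":3,"spin":-5.8}]' 40;python3 -c "
from h import *
go((393.5,-312,20,92.8))"
```

```text
time: 31.67
position: [0.3933, -0.3106, 0.1198]
tool_rot: [0.082, -3.14, -0.002]
ft_force: [-0.1, -0.5, 0.6]
grip_width: 0.461
grip_force: 0.0
t 31.67 p [ 393.3 -310.6  119.8] yaw 93.0 tilt 0.08 F [-0.1 -0.5  0.6] w 40.1 gf 0.0 q7 2.31
(393.5, -312, 20, 92.8) -> dx -0.3 dy -1.6 dz 99.8 spin 0.2
```

```bash
python3 -m jog '[{"claw":40,"dx":0,"dy":-1.5,"dz":35,"spin":0},{"claw":40,"dx":0,"dy":-1.5,"dz":70,"spin":0},{"claw":40,"dx":0,"dy":-1.5,"dz":90,"spin":0},{"claw":40,"dx":0,"dy":-1.5,"dz":98,"spin":0},{"claw":40,"dx":0,"dy":-1.5,"dz":100,"spin":0},{"claw":40,"dx":0,"dy":-1.5,"dz":100,"spin":0},{"claw":5,"dx":0,"dy":-1.5,"dz":100,"spin":0},{"claw":5,"dx":0,"dy":-1.5,"dz":100,"spin":0},{"claw":5,"dx":0,"dy":-1.5,"dz":100,"spin":0},{"claw":5,"dx":0,"dy":-1.5,"dz":100,"spin":0},{"claw":5,"dx":0,"dy":-1.5,"dz":100,"spin":0},{"claw":5,"dx":0,"dy":-1.5,"dz":70,"spin":0},{"claw":5,"dx":0,"dy":-1.5,"dz":30,"spin":0},{"claw":5,"dx":0,"dy":-1.5,"dz":-7,"spin":0},{"claw":5,"dx":0,"dy":-1.5,"dz":-7,"spin":0},{"claw":5,"dx":0,"dy":-1.5,"dz":-7,"spin":0}]' 40;python3 -c "
from h import *
go((625,-35,130,87))"
```

```text
time: 33.0
position: [0.3941, -0.3145, 0.1295]
tool_rot: [-0.078, 3.136, -0.002]
ft_force: [-0.3, 0.7, -3.2]
grip_width: 0.247
grip_force: 40.0
t 33.00 p [ 394.1 -314.5  129.5] yaw 92.8 tilt 0.29 F [-0.3  0.7 -3.2] w 21.5 gf 40.0 q7 2.31
(625, -35, 130, 87) -> dx -244.5 dy 267.7 dz 0.2 spin 5.8
```

```bash
python3 -m jog '[{"claw":5,"dx":-80,"dy":87,"dz":0,"spin":5.8},{"claw":5,"dx":-80,"dy":87,"dz":0,"spin":5.8},{"claw":5,"dx":-244.5,"dy":267.7,"dz":0,"spin":5.8},{"claw":5,"dx":-244.5,"dy":267.7,"dz":0,"spin":5.8},{"claw":5,"dx":-244.5,"dy":267.7,"dz":0,"spin":5.8},{"claw":5,"dx":-244.5,"dy":267.7,"dz":0,"spin":5.8},{"claw":5,"dx":-244.5,"dy":267.7,"dz":0,"spin":5.8},{"claw":5,"dx":-244.5,"dy":267.7,"dz":0,"spin":5.8},{"claw":5,"dx":-244.5,"dy":267.7,"dz":0,"spin":5.8},{"claw":5,"dx":-244.5,"dy":267.7,"dz":0,"spin":5.8},{"claw":5,"dx":-244.5,"dy":267.7,"dz":0,"spin":5.8},{"claw":5,"dx":-244.5,"dy":267.7,"dz":0,"spin":5.8},{"claw":5,"dx":-244.5,"dy":267.7,"dz":0,"spin":5.8},{"claw":5,"dx":-244.5,"dy":267.7,"dz":0,"spin":5.8}]' 40;python3 -c "
from h import *
go((625,-35,23,87))"
```

```text
time: 34.17
position: [0.6226, -0.036, 0.127]
tool_rot: [-0.085, -3.139, 0.001]
ft_force: [-0.6, 0.7, -2.2]
grip_width: 0.248
grip_force: 40.0
t 34.17 p [622.6 -36.  127. ] yaw 86.9 tilt 0.07 F [-0.6  0.7 -2.2] w 21.6 gf 40.0 q7 1.66
(625, -35, 23, 87) -> dx -2.4 dy 1.2 dz 104.0 spin -0.1
```

```bash
python3 -m jog '[{"claw":5,"dx":-2,"dy":1,"dz":35,"spin":0},{"claw":5,"dx":-2,"dy":1,"dz":70,"spin":0},{"claw":5,"dx":-2,"dy":1,"dz":92,"spin":0},{"claw":5,"dx":-2,"dy":1,"dz":101,"spin":0},{"claw":5,"dx":-2,"dy":1,"dz":104,"spin":0},{"claw":5,"dx":-2,"dy":1,"dz":104,"spin":0},{"claw":36,"dx":-2,"dy":1,"dz":104,"spin":0},{"claw":36,"dx":-2,"dy":1,"dz":104,"spin":0},{"claw":36,"dx":-2,"dy":1,"dz":104,"spin":0},{"claw":36,"dx":-2,"dy":1,"dz":75,"spin":0},{"claw":36,"dx":-2,"dy":1,"dz":40,"spin":0},{"claw":36,"dx":-2,"dy":1,"dz":5,"spin":0},{"claw":36,"dx":-2,"dy":1,"dz":5,"spin":0},{"claw":36,"dx":-2,"dy":1,"dz":5,"spin":0}]' 40;python3 - <<'E'
import sys;sys.argv=['','t14'];exec(open('links.py').read())
go((391.4,-389.4,110,77))
E
```

```text
time: 35.33
position: [0.6281, -0.0335, 0.1261]
tool_rot: [0.081, 3.134, 0.001]
ft_force: [0.2, 0.1, -1.1]
grip_width: 0.412
grip_force: 0.0
link 306 [ 391.4 -389.9] [ 35.6 102.8] 78.2 mean [ 391.6 -389.3   24. ]
t 35.38 p [626.5 -33.2 123.9] yaw 87.0 tilt 0.16 F [ 0.4  0.6 -0.5] w 36.0 gf 0.0 q7 1.66
(391.4, -389.4, 110, 77) -> dx 216.4 dy -367.9 dz 13.0 spin 10.0
```

```bash
python3 -m jog '[{"claw":40,"dx":216,"dy":-368,"dz":3,"spin":10},{"claw":40,"dx":216,"dy":-368,"dz":3,"spin":10},{"claw":40,"dx":216,"dy":-368,"dz":3,"spin":10},{"claw":40,"dx":216,"dy":-368,"dz":3,"spin":10},{"claw":40,"dx":216,"dy":-368,"dz":3,"spin":10},{"claw":40,"dx":216,"dy":-368,"dz":3,"spin":10},{"claw":40,"dx":216,"dy":-368,"dz":3,"spin":10},{"claw":40,"dx":216,"dy":-368,"dz":3,"spin":10},{"claw":40,"dx":216,"dy":-368,"dz":3,"spin":10},{"claw":40,"dx":216,"dy":-368,"dz":3,"spin":10},{"claw":40,"dx":216,"dy":-368,"dz":3,"spin":10},{"claw":40,"dx":216,"dy":-368,"dz":3,"spin":10},{"claw":40,"dx":216,"dy":-368,"dz":3,"spin":10},{"claw":40,"dx":216,"dy":-368,"dz":3,"spin":10},{"claw":40,"dx":216,"dy":-368,"dz":3,"spin":10}]' 40;python3 -c "
from h import *
go((391.5,-389.5,20,77))"
```

```text
time: 36.63
position: [0.3924, -0.3876, 0.1189]
tool_rot: [-0.349, -3.122, -0.002]
ft_force: [0.2, 0.2, 0.7]
grip_width: 0.46
grip_force: 0.0
t 36.63 p [ 392.4 -387.6  118.9] yaw 77.2 tilt 0.08 F [0.2 0.2 0.7] w 40.0 gf 0.0 q7 2.23
(391.5, -389.5, 20, 77) -> dx 0.3 dy -2.2 dz 98.9 spin 0.2
```

```bash
python3 -m jog '[{"claw":40,"dx":0,"dy":-2,"dz":35,"spin":0},{"claw":40,"dx":0,"dy":-2,"dz":70,"spin":0},{"claw":40,"dx":0,"dy":-2,"dz":90,"spin":0},{"claw":40,"dx":0,"dy":-2,"dz":97,"spin":0},{"claw":40,"dx":0,"dy":-2,"dz":99,"spin":0},{"claw":40,"dx":0,"dy":-2,"dz":99,"spin":0},{"claw":5,"dx":0,"dy":-2,"dz":99,"spin":0},{"claw":5,"dx":0,"dy":-2,"dz":99,"spin":0},{"claw":5,"dx":0,"dy":-2,"dz":99,"spin":0},{"claw":5,"dx":0,"dy":-2,"dz":99,"spin":0},{"claw":5,"dx":0,"dy":-2,"dz":99,"spin":0},{"claw":5,"dx":0,"dy":-2,"dz":70,"spin":0},{"claw":5,"dx":0,"dy":-2,"dz":30,"spin":0},{"claw":5,"dx":0,"dy":-2,"dz":-8,"spin":0},{"claw":5,"dx":0,"dy":-2,"dz":-8,"spin":0},{"claw":5,"dx":0,"dy":-2,"dz":-8,"spin":0}]' 40;python3 - <<'E'
from h import *
go((625,-95,130,87))
d=snap('top','t15');C=cloud(d);h=hsv(d)
m=(C[...,0]>.525)&(C[...,0]<.705)&(C[...,1]>-.14)&(C[...,1]<.115)&(C[...,2]>.012)&(C[...,2]<.05)&(h[...,1]<110)
for b in blobs(m,12): print('in tote',b.sum(),rect(d,b,.025))
E
```

```text
time: 37.97
position: [0.3917, -0.3927, 0.1296]
tool_rot: [0.354, 3.117, -0.003]
ft_force: [0.8, 1.0, -2.5]
grip_width: 0.25
grip_force: 40.0
t 37.97 p [ 391.7 -392.7  129.6] yaw 77.0 tilt 0.28 F [ 0.8  1.  -2.5] w 21.8 gf 40.0 q7 2.24
(625, -95, 130, 87) -> dx -160.6 dy 342.4 dz 0.0 spin -10.0
in tote 272 (array([625.6, -36.7]), array([ 34.1, 102.7]), 88.8)
in tote 283 (array([624.9,  84.2]), array([ 31.6, 102.8]), 86.6)
in tote 274 (array([625.2,  25.2]), array([ 31.4, 100.1]), 86.4)
in tote 46 (array([ 533.9, -125.6]), array([24.8, 15.4]), 88.9)
```

```bash
python3 -m jog '[{"claw":5,"dx":20,"dy":120,"dz":-10,"spin":-10},{"claw":5,"dx":20,"dy":120,"dz":-10,"spin":-10},{"claw":5,"dx":20,"dy":120,"dz":-10,"spin":-10},{"claw":5,"dx":20,"dy":120,"dz":-10,"spin":-10},{"claw":5,"dx":-165,"dy":345,"dz":0,"spin":-10},{"claw":5,"dx":-165,"dy":345,"dz":0,"spin":-10},{"claw":5,"dx":-165,"dy":345,"dz":0,"spin":-10},{"claw":5,"dx":-165,"dy":345,"dz":0,"spin":-10},{"claw":5,"dx":-165,"dy":345,"dz":0,"spin":-10},{"claw":5,"dx":-165,"dy":345,"dz":0,"spin":-10},{"claw":5,"dx":-165,"dy":345,"dz":0,"spin":-10},{"claw":5,"dx":-165,"dy":345,"dz":0,"spin":-10},{"claw":5,"dx":-165,"dy":345,"dz":0,"spin":-10},{"claw":5,"dx":-165,"dy":345,"dz":0,"spin":-10},{"claw":5,"dx":-165,"dy":345,"dz":0,"spin":-10}]' 40;python3 -c "
from h import *
go((630,-94,23,87))"
```

```text
time: 39.27
position: [0.627, -0.0942, 0.1261]
tool_rot: [-0.085, -3.138, 0.001]
ft_force: [0.5, 0.1, -2.5]
grip_width: 0.251
grip_force: 40.0
t 39.27 p [627.  -94.2 126.1] yaw 86.9 tilt 0.17 F [ 0.5  0.1 -2.5] w 21.9 gf 40.0 q7 1.77
(630, -94, 23, 87) -> dx -3.3 dy 0.4 dz 103.1 spin -0.1
```

```bash
python3 -m jog '[{"claw":5,"dx":-3,"dy":0,"dz":35,"spin":0},{"claw":5,"dx":-3,"dy":0,"dz":70,"spin":0},{"claw":5,"dx":-3,"dy":0,"dz":91,"spin":0},{"claw":5,"dx":-3,"dy":0,"dz":100,"spin":0},{"claw":5,"dx":-3,"dy":0,"dz":103,"spin":0},{"claw":5,"dx":-3,"dy":0,"dz":103,"spin":0},{"claw":36,"dx":-3,"dy":0,"dz":103,"spin":0},{"claw":36,"dx":-3,"dy":0,"dz":103,"spin":0},{"claw":36,"dx":-3,"dy":0,"dz":103,"spin":0},{"claw":36,"dx":-3,"dy":0,"dz":75,"spin":0},{"claw":36,"dx":-3,"dy":0,"dz":40,"spin":0},{"claw":36,"dx":0,"dy":0,"dz":0,"spin":0},{"claw":45,"dx":60,"dy":60,"dz":-60,"spin":0},{"claw":45,"dx":100,"dy":160,"dz":-70,"spin":0},{"claw":45,"dx":100,"dy":160,"dz":-70,"spin":0},{"claw":45,"dx":100,"dy":160,"dz":-70,"spin":0},{"claw":45,"dx":100,"dy":160,"dz":-70,"spin":0},{"claw":45,"dx":100,"dy":160,"dz":-70,"spin":0},{"claw":45,"dx":100,"dy":160,"dz":-70,"spin":0}]' 15;cat > fin.py <<'E'
from h import *
import sys
go()
d=snap('top',sys.argv[1]);C=cloud(d);h=hsv(d);H,S,V=[h[...,i].astype(int) for i in range(3)]
m=(C[...,0]>.525)&(C[...,0]<.705)&(C[...,1]>-.14)&(C[...,1]<.115)&(C[...,2]>.012)&(C[...,2]<.05)&(S<110)
for b in blobs(m,12): print('in tote',b.sum(),rect(d,b,.025))
rd=((H<8)|(H>172))&(S>130)&(C[...,2]>.115)&(C[...,2]<.14)&(C[...,1]<-.2)
if rd.sum()>20:
    rd=max(blobs(rd,10),key=np.sum);P=ray(d,uvs(rd),.128)[:,:2]*1000
    vx,vy,x0,y0=cv2.fitLine(P.astype(np.float32),cv2.DIST_L2,0,.01,.01).ravel();print('sleeve',rect(d,rd,.128),P.mean(0).round(1),'line ang',round(np.degrees(np.arctan2(vy,vx))%180,2))
near=lambda x,y,r:np.hypot(C[...,0]-x,C[...,1]-y)<r
dk=near(.643,-.318,.09)&(C[...,2]>.093)&(C[...,2]<.106)&(V<75)
if dk.sum()>50:
    b=max(blobs(dk,30),key=np.sum);P=(ray(d,uvs(b),.0995)[:,:2]*1000).astype(np.float32);c,r=cv2.minEnclosingCircle(P);print('disc',b.sum(),np.round(c,1),round(r,1),np.round(cv2.fitEllipse(cv2.convexHull(P))[0],1))
    for nm,k in(('green',(H>45)&(H<85)&(S>100)),('white',(V>110)&(S<60)&(C[...,2]<.106)&(C[...,2]>.094))):
        for q in blobs(k&near(c[0]/1000,c[1]/1000,.047),2): p=ray(d,uvs(q).mean(0),.0995)[0,:2]*1000;print(nm,q.sum(),p.round(1),'ang',round(np.degrees(np.arctan2(p[1]-c[1],p[0]-c[0]))%360,1))
pp=near(.64,-.32,.13)&(C[...,2]>.05)&(C[...,2]<.09)
P=ray(d,uvs(pp),.07)[:,:2]*1000
vx,vy,_,_=cv2.fitLine(P.astype(np.float32),cv2.DIST_L2,0,.01,.01).ravel();print('pipe ang',round(np.degrees(np.arctan2(vy,vx))%180,2))
cap=near(.643,-.318,.03)&(C[...,2]>.115);print('cap',cap.sum(),(C[cap].mean(0)*1000).round(1) if cap.any() else '')
E
python3 fin.py t16
```

```text
time: 40.85
position: [0.5373, 0.0755, 0.1996]
tool_rot: [0.072, 3.137, 0.004]
ft_force: [1.0, -1.5, 0.3]
grip_width: 0.517
grip_force: 0.0
t 40.85 p [537.3  75.5 199.6] yaw 87.4 tilt 0.24 F [ 1.  -1.5  0.3] w 45.0 gf 0.0 q7 1.38
in tote 272 (array([630.7, -94.1]), array([ 31.1, 102.8]), 88.5)
in tote 116 (array([655.5,  81.7]), array([41.9, 32. ]), 7.3)
in tote 215 (array([631.4,  23.7]), array([31. , 87.2]), 88.9)
in tote 253 (array([624.1, -35.1]), array([30.9, 99.6]), 88.7)
in tote 45 (array([ 533.9, -125.6]), array([24.8, 15.4]), 88.9)
sleeve (array([ 562.8, -350.6]), array([65. , 18.7]), 22.3) [ 563.5 -350.5] line ang 23.43
disc 497 [ 642.2 -319.5] 45.6 [ 642.2 -319. ]
green 7 [ 622.8 -350.1] ang 237.6
white 10 [ 649.5 -357.6] ang 280.9
white 6 [ 607.  -327.9] ang 193.5
pipe ang 118.66
cap 102 [ 636.9 -321.3  123.6]
```

```bash
python3 -m jog '[{"claw":45,"dx":0,"dy":0,"dz":-20,"spin":40},{"claw":45,"dx":0,"dy":0,"dz":-20,"spin":40},{"claw":45,"dx":0,"dy":0,"dz":-20,"spin":40},{"claw":45,"dx":0,"dy":0,"dz":-20,"spin":40},{"claw":45,"dx":0,"dy":0,"dz":-20,"spin":40},{"claw":45,"dx":0,"dy":0,"dz":-20,"spin":40},{"claw":45,"dx":0,"dy":0,"dz":-20,"spin":80},{"claw":45,"dx":0,"dy":0,"dz":-20,"spin":80},{"claw":45,"dx":0,"dy":0,"dz":-20,"spin":80},{"claw":45,"dx":0,"dy":0,"dz":-20,"spin":80},{"claw":45,"dx":0,"dy":0,"dz":-20,"spin":80},{"claw":45,"dx":0,"dy":0,"dz":-20,"spin":80}]' 15;python3 -c "
from h import *
go((563.3,-350.6,170,-66.5))"
```

```text
time: 41.9
position: [0.5378, 0.0702, 0.2175]
tool_rot: [2.092, 2.343, -0.001]
ft_force: [-0.5, 0.4, 0.3]
grip_width: 0.519
grip_force: 0.0
t 41.90 p [537.8  70.2 217.5] yaw 6.5 tilt 0.05 F [-0.5  0.4  0.3] w 45.2 gf 0.0 q7 -0.02
(563.3, -350.6, 170, -66.5) -> dx -420.9 dy -22.2 dz 47.9 spin 73.0
```

```bash
python3 -m jog '[{"claw":45,"dx":-421,"dy":-22,"dz":30,"spin":73},{"claw":45,"dx":-421,"dy":-22,"dz":30,"spin":73},{"claw":45,"dx":-421,"dy":-22,"dz":30,"spin":73},{"claw":45,"dx":-421,"dy":-22,"dz":30,"spin":73},{"claw":45,"dx":-421,"dy":-22,"dz":30,"spin":73},{"claw":45,"dx":-421,"dy":-22,"dz":30,"spin":73},{"claw":45,"dx":-421,"dy":-22,"dz":30,"spin":73},{"claw":45,"dx":-421,"dy":-22,"dz":30,"spin":73},{"claw":45,"dx":-421,"dy":-22,"dz":30,"spin":73},{"claw":45,"dx":-421,"dy":-22,"dz":30,"spin":73},{"claw":45,"dx":-421,"dy":-22,"dz":30,"spin":73},{"claw":45,"dx":-421,"dy":-22,"dz":30,"spin":73},{"claw":45,"dx":-421,"dy":-22,"dz":30,"spin":73},{"claw":45,"dx":-421,"dy":-22,"dz":30,"spin":73},{"claw":45,"dx":-421,"dy":-22,"dz":30,"spin":73},{"claw":45,"dx":-421,"dy":-22,"dz":30,"spin":73}]' 15;python3 -c "
from h import *
go((563.3,-350.6,116,-66.5))"
```

```text
time: 43.23
position: [0.5677, -0.3462, 0.1879]
tool_rot: [-3.071, -0.659, -0.002]
ft_force: [-0.9, 0.2, -0.4]
grip_width: 0.524
grip_force: 0.0
t 43.23 p [ 567.7 -346.2  187.9] yaw -65.8 tilt 0.08 F [-0.9  0.2 -0.4] w 45.6 gf 0.0 q7 -0.38
(563.3, -350.6, 116, -66.5) -> dx -5.9 dy 2.3 dz 71.9 spin 0.7
```

```bash
python3 -m jog '[{"claw":45,"dx":-6,"dy":2.3,"dz":0,"spin":0.7},{"claw":45,"dx":-6,"dy":2.3,"dz":25,"spin":0.7},{"claw":45,"dx":-6,"dy":2.3,"dz":50,"spin":0.7},{"claw":45,"dx":-6,"dy":2.3,"dz":66,"spin":0.7},{"claw":45,"dx":-6,"dy":2.3,"dz":72,"spin":0.7},{"claw":45,"dx":-6,"dy":2.3,"dz":72,"spin":0.7},{"claw":5,"dx":-6,"dy":2.3,"dz":72,"spin":0.7},{"claw":5,"dx":-6,"dy":2.3,"dz":72,"spin":0.7},{"claw":5,"dx":-6,"dy":2.3,"dz":72,"spin":0.7},{"claw":5,"dx":-6,"dy":2.3,"dz":72,"spin":0.7},{"claw":5,"dx":-6,"dy":2.3,"dz":72,"spin":0.7}]' 15;python3 -c "
from h import *
import math
T=[(641.4-85*math.cos(math.radians(a)),-317.2-85*math.sin(math.radians(a)),116,a-90) for a in (27.5,32,36.5,41,45.5,50,54,57.4)]
go((563.3,-350.6,116,-66.5),*T)"
```

```text
time: 44.15
position: [0.5625, -0.352, 0.1163]
tool_rot: [-3.076, -0.636, -0.001]
ft_force: [0.2, 1.1, 3.4]
grip_width: 0.225
grip_force: 15.2
t 44.15 p [ 562.5 -352.   116.3] yaw -66.7 tilt 0.06 F [0.2 1.1 3.4] w 19.6 gf 15.2 q7 -0.35
(563.3, -350.6, 116, -66.5) -> dx 1.3 dy -1.0 dz 0.3 spin -0.2
(566.0040791798511, -356.44863212497785, 116, -62.5) -> dx 1.5 dy 5.4 dz 0.3 spin -4.2
(569.3159118267038, -362.2431374598224, 116, -58) -> dx 2.2 dy 12.1 dz 0.3 spin -8.7
(573.0721668475366, -367.759936873864, 116, -53.5) -> dx 3.5 dy 18.6 dz 0.3 spin -13.2
(577.2496856810643, -372.9650174641931, 116, -49) -> dx 5.3 dy 25.1 dz 0.3 spin -17.7
(581.8227125345127, -377.8262881781054, 116, -44.5) -> dx 7.5 dy 31.3 dz 0.3 spin -22.2
(586.7630531766441, -382.3137776651131, 116, -40) -> dx 10.3 dy 37.4 dz 0.3 spin -26.7
(591.4382535551398, -385.9664445218705, 116, -36) -> dx 13.1 dy 42.6 dz 0.3 spin -30.7
(595.6044832744166, -388.80845374560755, 116, -32.6) -> dx 15.8 dy 46.9 dz 0.3 spin -34.1
```

```bash
python3 -m jog '[{"claw":5,"dx":0.2,"dy":5.4,"dz":0,"spin":-4.2},{"claw":5,"dx":1,"dy":12,"dz":0,"spin":-8.7},{"claw":5,"dx":2.2,"dy":18.6,"dz":0,"spin":-13.2},{"claw":5,"dx":4,"dy":25,"dz":0,"spin":-17.7},{"claw":5,"dx":6.2,"dy":31.3,"dz":0,"spin":-22.2},{"claw":5,"dx":9,"dy":37.4,"dz":0,"spin":-26.7},{"claw":5,"dx":11.8,"dy":42.6,"dz":0,"spin":-30.7},{"claw":5,"dx":14.5,"dy":46.9,"dz":0,"spin":-34},{"claw":5,"dx":14.5,"dy":46.9,"dz":0,"spin":-34},{"claw":5,"dx":14.5,"dy":46.9,"dz":0,"spin":-34},{"claw":5,"dx":14.5,"dy":46.9,"dz":0,"spin":-34}]' 15;python3 -c "
from h import *
go((595.6,-388.8,116,-32.6))"
```

```text
time: 45.07
position: [0.5948, -0.3898, 0.1164]
tool_rot: [2.756, 1.506, 0.001]
ft_force: [0.2, 0.6, 4.4]
grip_width: 0.228
grip_force: 15.1
t 45.07 p [ 594.8 -389.8  116.4] yaw -32.7 tilt 0.09 F [0.2 0.6 4.4] w 19.8 gf 15.1 q7 0.22
(595.6, -388.8, 116, -32.6) -> dx 1.3 dy 0.1 dz 0.4 spin -0.1
```

Release, rise and move away, then measure.

```bash
python3 -m jog '[{"claw":45,"dx":0,"dy":0,"dz":0,"spin":0},{"claw":45,"dx":0,"dy":0,"dz":0,"spin":0},{"claw":45,"dx":0,"dy":0,"dz":0,"spin":0},{"claw":45,"dx":0,"dy":0,"dz":0,"spin":0},{"claw":45,"dx":0,"dy":0,"dz":-30,"spin":0},{"claw":45,"dx":0,"dy":0,"dz":-65,"spin":0},{"claw":45,"dx":0,"dy":0,"dz":-95,"spin":0},{"claw":45,"dx":120,"dy":-180,"dz":-100,"spin":0},{"claw":45,"dx":120,"dy":-180,"dz":-100,"spin":0},{"claw":45,"dx":120,"dy":-180,"dz":-100,"spin":0},{"claw":45,"dx":120,"dy":-180,"dz":-100,"spin":0},{"claw":45,"dx":120,"dy":-180,"dz":-100,"spin":0},{"claw":45,"dx":120,"dy":-180,"dz":-100,"spin":0},{"claw":45,"dx":120,"dy":-180,"dz":-100,"spin":0},{"claw":45,"dx":120,"dy":-180,"dz":-100,"spin":0}]' 15;python3 fin.py t17
```

```text
time: 46.32
position: [0.5078, -0.1918, 0.2159]
tool_rot: [2.755, 1.508, 0.002]
ft_force: [0.4, 0.1, -0.8]
grip_width: 0.515
grip_force: 0.0
t 46.32 p [ 507.8 -191.8  215.9] yaw -32.6 tilt 0.08 F [ 0.4  0.1 -0.8] w 44.8 gf 0.0 q7 -0.19
in tote 268 (array([630.7, -94.1]), array([ 31.1, 102.8]), 88.5)
in tote 270 (array([625.6, -35.1]), array([ 31. , 102.7]), 88.7)
in tote 282 (array([624.9,  84.3]), array([ 31.4, 102.8]), 86.6)
in tote 272 (array([625.2,  25.2]), array([ 31.4, 100.1]), 86.4)
in tote 45 (array([ 533.9, -125.6]), array([24.8, 15.4]), 88.9)
sleeve (array([ 595.2, -390.3]), array([65.3, 17.5]), 57.5) [ 595.4 -390.1] line ang 57.71
disc 524 [ 642.7 -318.9] 45.8 [ 642.4 -319.1]
white 3 [ 649.2 -357. ] ang 279.8
white 5 [ 606.7 -327.1] ang 192.9
pipe ang 115.58
cap 103 [ 639.  -324.1  124. ]
```

Run:
```python
from h import *
a=load('top0')
for n in('top0','t17'):
    d=load(n);C=cloud(d);r=np.hypot(C[...,0]-.6415,C[...,1]+.3185)
    k=(r>.05)&(r<.078)&(C[...,2]>.055)&(C[...,2]<.085);bs=sorted(blobs(k,8),key=np.sum)[-2:]
    c=[ray(d,uvs(b).mean(0),float(np.median(C[b][:,2])))[0]*1000 for b in bs];c.sort(key=lambda p:p[1])
    v=c[1]-c[0];print(n,np.round(c,1).tolist(),'valve yaw',np.degrees(np.arctan2(v[1],v[0]))-90,[b.sum() for b in bs])
d=load('t17');C=cloud(d)
dd=np.abs(cloud(a)[...,2]-C[...,2])>.015
for nm,(x0,x1,y0,y1) in dict(wrench=(.33,.46,-.02,.12),brush=(.64,.86,-.26,-.18),bottle=(.75,.86,.04,.13),can=(.75,.86,-.1,.02)).items():
    q=lambda D,CC:np.abs(D['frame'].astype(int)[(CC[...,0]>x0)&(CC[...,0]<x1)&(CC[...,1]>y0)&(CC[...,1]<y1)]).mean()
    m=(C[...,0]>x0)&(C[...,0]<x1)&(C[...,1]>y0)&(C[...,1]<y1);df=np.abs(a['frame'].astype(int)-d['frame']).max(-1);print(nm,m.sum(),'changed px',(m&(df>50)).sum(),'depth',(m&dd).sum())
h=hsv(d);H,S,V=[h[...,i].astype(int) for i in range(3)];T=np.hypot(C[...,0]-.404,C[...,1]-.268)<.12
ye=T&(H>22)&(H<34)&(S>150);P=C[ye];lo=P[P[:,2]<.018]
A=np.c_[lo[:,:2],np.ones(len(lo))];s=np.linalg.lstsq(A,lo[:,2],rcond=None)[0];print('tray',rect(d,ye,.02),'floor z',np.median(lo[:,2]),'tilt deg',np.degrees(np.hypot(*s[:2])))
for nm,k in dict(red=((H<8)|(H>172))&(S>120),green=(H>45)&(H<85)&(S>100),blue=(H>105)&(H<130)&(S>100)).items():
    for b in blobs(k&T,8):print(nm,b.sum(),(C[b].mean(0)*1000).round(0))
k=(np.hypot(C[...,0]-.628,C[...,1]-.244)<.03)&(C[...,2]>.13);print('stick',k.sum(),np.median(C[k][:,2]))
```

```text
top0 [[654.0, -380.7, 80.1], [627.9, -255.6, 78.5]] valve yaw 11.801385681134079 [np.int64(97), np.int64(105)]
t17 [[653.6, -380.7, 79.5], [640.3, -253.0, 78.7]] valve yaw 5.941388615652755 [np.int64(50), np.int64(102)]
wrench 1890 changed px 0 depth 5
brush 1750 changed px 6 depth 11
bottle 964 changed px 0 depth 4
can 1307 changed px 0 depth 8
tray (array([406.7, 285.7]), array([165.4, 168.7]), 42.9) floor z 0.006564424769385124 tilt deg 0.07335732275507276
red 43 [351. 257.  34.]
green 49 [461. 254.  33.]
blue 41 [411. 315.  33.]
stick 72 0.161410698982269
```

Run:
```python
from h import *
for n in('top0','t11','t12','t17'):
    d=load(n);C=cloud(d);h=hsv(d);H,S,V=[h[...,i].astype(int) for i in range(3)]
    T=np.hypot(C[...,0]-.404,C[...,1]-.275)<.16
    p=T&(C[...,2]>.055)&(C[...,2]<.08);p=[b for b in blobs(p,30)]
    for b in p: print(n,'post',b.sum(),rect(d,b,.065))
    ye=T&(H>22)&(H<34)&(S>150);print('  tray',ye.sum(),rect(d,ye&(C[...,2]<.018),.007))
    mt=(T&(V<60)&(C[...,2]<.02))|ye;print('  mat+tray',rect(d,max(blobs(mt),key=np.sum),.003))
    m=T&(V<60)&(C[...,2]<.012);P=uvs(m);Q=ray(d,P,.003)[:,:2]*1000;print('  mat y/x range',np.percentile(Q,[1,99],axis=0).round(0).tolist())
```

```text
top0 post 102 (array([403.7, 268.2]), array([29.9, 26.5]), 88.9)
  tray 2357 (array([399.9, 271.1]), array([162.9, 169.2]), 44.2)
  mat+tray (array([402.5, 268.9]), array([213.6, 216.3]), 83.0)
  mat y/x range [[311.0, 158.0], [517.0, 364.0]]
t11 post 89 (array([408.4, 284.4]), array([27.1, 23.6]), 88.9)
  tray 2418 (array([405.9, 288.2]), array([166.9, 170.2]), 42.9)
  mat+tray (array([407. , 278.4]), array([226. , 215.2]), 83.0)
  mat y/x range [[313.0, 158.0], [514.0, 364.0]]
t12 post 90 (array([408.4, 284.4]), array([27.1, 23.6]), 88.9)
  tray 2445 (array([405.2, 287.5]), array([168.9, 170.5]), 43.1)
  mat+tray (array([409.4, 285.5]), array([218.4, 212.2]), 1.7)
  mat y/x range [[311.0, 178.0], [515.0, 364.0]]
t17 post 90 (array([408.4, 284.4]), array([27.1, 23.6]), 88.9)
  tray 2413 (array([405.9, 288.2]), array([166.9, 170.2]), 42.9)
  mat+tray (array([407. , 278.4]), array([226. , 215.2]), 83.0)
  mat y/x range [[313.0, 159.0], [514.0, 363.0]]
```

```bash
python3 -c "
from h import *
go((408,284,170,-1.5))"
```

```text
t 46.37 p [ 507.8 -193.   215.9] yaw -32.7 tilt 0.09 F [0.5 0.5 0.4] w 44.8 gf 0.0 q7 -0.19
(408, 284, 170, -1.5) -> dx 347.3 dy -342.0 dz 45.3 spin -31.2
```

```bash
python3 -m jog '[{"claw":46,"dx":347,"dy":-342,"dz":40,"spin":-31.2},{"claw":46,"dx":347,"dy":-342,"dz":40,"spin":-31.2},{"claw":46,"dx":347,"dy":-342,"dz":40,"spin":-31.2},{"claw":46,"dx":347,"dy":-342,"dz":40,"spin":-31.2},{"claw":46,"dx":347,"dy":-342,"dz":40,"spin":-31.2},{"claw":46,"dx":347,"dy":-342,"dz":40,"spin":-31.2},{"claw":46,"dx":347,"dy":-342,"dz":40,"spin":-31.2},{"claw":46,"dx":347,"dy":-342,"dz":40,"spin":-31.2},{"claw":46,"dx":347,"dy":-342,"dz":40,"spin":-31.2},{"claw":46,"dx":347,"dy":-342,"dz":40,"spin":-31.2},{"claw":46,"dx":347,"dy":-342,"dz":40,"spin":-31.2},{"claw":46,"dx":347,"dy":-342,"dz":40,"spin":-31.2},{"claw":46,"dx":347,"dy":-342,"dz":40,"spin":-31.2},{"claw":46,"dx":347,"dy":-342,"dz":40,"spin":-31.2},{"claw":46,"dx":347,"dy":-342,"dz":40,"spin":-31.2},{"claw":46,"dx":347,"dy":-342,"dz":40,"spin":-31.2},{"claw":46,"dx":347,"dy":-342,"dz":40,"spin":-31.2}]' 25;python3 -c "
from h import *
go((408,283,53,-1.5))"
```

```text
time: 47.78
position: [0.4081, 0.2833, 0.1756]
tool_rot: [2.254, 2.189, 0.0]
ft_force: [-0.1, -0.1, 0.6]
grip_width: 0.528
grip_force: 0.0
t 47.78 p [408.1 283.3 175.6] yaw -1.7 tilt 0.01 F [-0.1 -0.1  0.6] w 46.0 gf 0.0 q7 -0.68
(408, 283, 53, -1.5) -> dx -0.3 dy -0.1 dz 122.6 spin -0.2
```

```bash
python3 -m jog '[{"claw":46,"dx":0,"dy":0,"dz":40,"spin":0},{"claw":46,"dx":0,"dy":0,"dz":75,"spin":0},{"claw":46,"dx":0,"dy":0,"dz":105,"spin":0},{"claw":46,"dx":0,"dy":0,"dz":118,"spin":0},{"claw":46,"dx":0,"dy":0,"dz":122,"spin":0},{"claw":46,"dx":0,"dy":0,"dz":122,"spin":0},{"claw":10,"dx":0,"dy":0,"dz":122,"spin":0},{"claw":10,"dx":0,"dy":0,"dz":122,"spin":0},{"claw":10,"dx":0,"dy":0,"dz":122,"spin":0},{"claw":10,"dx":0,"dy":0,"dz":122,"spin":0},{"claw":10,"dx":0,"dy":0,"dz":122,"spin":0},{"claw":10,"dx":-3,"dy":1,"dz":122,"spin":0},{"claw":10,"dx":-7,"dy":2,"dz":122,"spin":0},{"claw":10,"dx":-11,"dy":3,"dz":122,"spin":0},{"claw":10,"dx":-15,"dy":4,"dz":122,"spin":0},{"claw":10,"dx":-18,"dy":4,"dz":122,"spin":0},{"claw":10,"dx":-20,"dy":4,"dz":122,"spin":0},{"claw":10,"dx":-20,"dy":4,"dz":122,"spin":0},{"claw":10,"dx":-20,"dy":4,"dz":122,"spin":0}]' 25;python3 -m jog '[{"claw":46,"dx":0,"dy":0,"dz":0,"spin":0},{"claw":46,"dx":0,"dy":0,"dz":0,"spin":0},{"claw":46,"dx":0,"dy":0,"dz":0,"spin":0},{"claw":46,"dx":0,"dy":0,"dz":-20,"spin":0},{"claw":46,"dx":0,"dy":0,"dz":-55,"spin":0},{"claw":46,"dx":0,"dy":0,"dz":-90,"spin":0},{"claw":46,"dx":0,"dy":0,"dz":-130,"spin":0},{"claw":46,"dx":-200,"dy":0,"dz":-150,"spin":0},{"claw":46,"dx":-200,"dy":0,"dz":-150,"spin":0},{"claw":46,"dx":-200,"dy":60,"dz":-150,"spin":0},{"claw":46,"dx":-200,"dy":60,"dz":-150,"spin":0},{"claw":46,"dx":-200,"dy":60,"dz":-150,"spin":0},{"claw":46,"dx":-200,"dy":60,"dz":-150,"spin":0},{"claw":46,"dx":-200,"dy":60,"dz":-150,"spin":0},{"claw":46,"dx":-200,"dy":60,"dz":-150,"spin":0}]' 25;python3 fin.py t18
python3 - <<'E'
from h import *
d=load('t18');C=cloud(d);h=hsv(d);H,S,V=[h[...,i].astype(int) for i in range(3)]
T=np.hypot(C[...,0]-.404,C[...,1]-.275)<.16
for b in blobs(T&(C[...,2]>.055)&(C[...,2]<.08),30): print('post',b.sum(),rect(d,b,.065))
ye=T&(H>22)&(H<34)&(S>150);P=C[ye];lo=P[P[:,2]<.018];s=np.linalg.lstsq(np.c_[lo[:,:2],np.ones(len(lo))],lo[:,2],rcond=None)[0]
print('tray',rect(d,ye&(C[...,2]<.018),.007),np.median(lo[:,2]),np.degrees(np.hypot(*s[:2])))
for nm,k in dict(red=((H<8)|(H>172))&(S>120),green=(H>45)&(H<85)&(S>100),blue=(H>105)&(H<130)&(S>100)).items():
    for b in blobs(k&T,8):print(nm,b.sum(),(C[b].mean(0)*1000).round(0))
E
```

```text
time: 49.37
position: [0.4118, 0.2656, 0.0548]
tool_rot: [2.25, 2.192, 0.006]
ft_force: [0.8, 3.4, 6.7]
grip_width: 0.319
grip_force: 25.0
time: 50.62
position: [0.4646, 0.0635, 0.2029]
tool_rot: [-2.25, -2.191, 0.002]
ft_force: [-0.2, 0.8, 0.3]
grip_width: 0.529
grip_force: 0.0
t 50.62 p [464.6  63.5 202.9] yaw -1.5 tilt 0.09 F [-0.2  0.8  0.3] w 46.0 gf 0.0 q7 -0.24
in tote 272 (array([630.7, -94.1]), array([ 31.1, 102.8]), 88.5)
in tote 272 (array([625.6, -35.1]), array([ 31. , 102.7]), 88.7)
in tote 273 (array([627.7,  84.1]), array([31.4, 97.1]), 86.6)
in tote 271 (array([625.3,  25.2]), array([31.4, 99.8]), 86.4)
in tote 45 (array([ 533.9, -125.6]), array([24.8, 15.4]), 88.9)
sleeve (array([ 595.2, -390.3]), array([65.2, 17. ]), 58.2) [ 595.4 -390.2] line ang 58.13
disc 513 [ 643.7 -318.9] 45.3 [ 642.3 -319.3]
white 6 [ 650.2 -358.6] ang 279.3
white 7 [ 605.5 -327.2] ang 192.3
pipe ang 118.15
cap 104 [ 638.9 -324.2  124. ]
post 96 (array([415.4, 263.6]), array([27.1, 26.6]), 88.9)
tray (array([411.4, 267.3]), array([169.7, 169.2]), 44.3) 0.00638013074825361 0.2408333955767442
red 37 [357. 239.  34.]
green 48 [467. 235.  33.]
blue 43 [416. 296.  33.]
```

```bash
python3 -c "
from bench import *
print(close_job())"
```

```text
the job is handed in; nothing more can be done
None
```

The wash-station job is handed in at about 51 s: by the camera, the one steel ball and all four links are in the tote, the tray is level on its mat with its three coloured balls, the dipstick is home and the lever is at about 45–46°. One departure: the tray had been set down about 2 cm off centre, and I slid it back along the mat after turning the lever, so that came out of the asked order.

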